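# Make up the soldering kit and the polishing kit

## Robot

A 7-joint arm with a two-finger parallel gripper is mounted at the origin on the work surface. World frame = base frame: x ahead of the robot, y to its left, z up, the work surface at z = 0. Lengths are in mm, angles in rad, forces in N, time in s.
With the tool pointing down it reaches from about 400 to 875 mm from the base axis. Payload 4.4 kg.
Tool frame: the origin (TCP) lies between the finger pads; the fingertips stand 22 mm ahead of it and the grasp point (between the pads) lies 3 mm ahead of it; z points along the fingers, y is the line along which they close (so a half turn about z gives the same grasp; the last joint's range is limited). The gripper opens to 85 mm and grips with 20 to 120 N. Pads are 22 mm wide; open, the fingers measure 114 mm over their backs; the gripper's body (76 mm by 85 mm) begins 54 mm behind the grasp point. The pads swing forward as they close: fully open they stand 13 mm farther back than shut.
Start: joints at [1.282, 0.628, 0.038, 1.517, -0.027, 0.996, -0.02], TCP at [143.652, -633.942, 231.113] pointing down, gripper open.
Joint ranges: [-3.06, 3.06], [-0.37, 2.12], [-1.25, 1.32], [0.18, 2.47], [-1.1, 4.24], [0.23, 1.98], [-2.94, 2.94]. Speed limits (rad/s): [2.57, 2.57, 3.14, 3.14, 3.14, 3.14, 3.14].

## Interface

Orientations are given as [roll, pitch, yaw] about the fixed x, y, z axes, in that order (R = Rz(yaw) Ry(pitch) Rx(roll)).
In Python, from cell import ctrl gives the robot as it stands.
- The arm moves only by the tool step_arm, never from a script. Its argument "plan" is a list of rows, each an object of numbers: "dx", "dy", "dz": the shift along the tool's x, y, z scaled (see below); "ax", "ay", "az": the turn, a rotation vector about the tool's x, y, z scaled (see below); "gripper": the opening, from 0 (shut) to 1 (fully open). A call has 1 to 20 rows; each row shifts and turns the commanded pose from where the row before left it, along the tool's axes as they then stand; what a row does not reach is not made up. The controller multiplies each number of a shift by 0.3 m and each number of a turn by 90 degrees. A row lasts 1/8 s, in which the tool goes at most 62.5 mm and 10.7 degrees, less where a joint would pass 70% of its speed; a pose out of reach is approached as far as the arm can. A call with a number of a shift or a turn outside -1 to 1 is refused whole. A call with a gripper value outside its range is refused whole. The fingers move at their own pace and stop on an object; the grip force is fixed at half the most. Time passes only in rows, so rows that do not move let the fingers close. It gives the time, the measured TCP pose, the force, the opening and the grip force at its end, in the units of the state.
- ctrl.read_state(): the state, without advancing time (a new reading comes with each control period).
- ctrl.get_image(name): name is "side" or "top"; returns a dict with "color" (480x640x3 uint8, red, green, blue), "range_z" (480x640 float32, mm along the optical axis (not along the pixel's ray), 0 where there is no reading), "fx", "fy", "cx", "cy" (pixels), "k1" (the pictures are not rectified: a ray, as slopes to the right and down, at radius r is drawn at 1 + k1 r^2 times it, then the intrinsics apply), "T" (4x4, takes a point from camera to world coordinates). Camera axes: x right, y down, z forward; pixel columns grow to the right and rows downward; lengths in mm; the calibration is good to about 2 mm. A picture is of the moment at which its call begins.
- ctrl.finish_job(): hands the job in; it is judged then, once.
The state is a dict: "clock": time; "qpos": joint angles; "qd": joint speeds; "tau": joint torques, N m; "eef_pos": TCP position; "tool_rot": TCP orientation; "force": force on the tool from outside, world axes, zero at the start; "torque": the same for the moment, N m; "width": finger opening in mm; "gripper_force": force on a finger pad.
Only numpy, scipy, OpenCV 4.12 (cv2) and the standard library are available. Lean on these libraries where they do the work, as an engineer would, in place of code of your own. Each camera call takes 0.05 s, during which the arm holds its last target. There are 200 camera calls.

## Task

Make up two kits from the stock on the jeweller's bench. Soldering kit, in the dark wooden tray: lay the white soldering block flat in the long bay and stand the clear flux jar with the white lid in one of the small bays, setting it down without dropping it because it is glass. Polishing kit, in the blue tray: lay the dark red rouge bar flat in the long bay, and put the felt wheel, lying flat, and the felt cone, standing on its broad end, one in each small bay; leave the charcoal block, the green bar and the black-lidded jar where they are.

Things in the scene. Friction and masses are not known exactly. Their poses are not given: they have to be found in the camera images.
- wood_tray: Soldering tray: dark brown wood, fixed, 152 x 152 mm, 12 mm high; floor 3 mm, walls and dividers 4 mm thick; empty. Origin: centre of its underside, z up, x roughly away from the robot (within 0.25 rad). Open bays: one long bay, 70 mm along x by 144 mm along y, centred at x -37, y 0 mm (the half nearer the robot); two small bays, 70 x 70 mm, centred at x +37, y +37 and y -37 mm.
- blue_tray: Polishing tray: blue plastic, fixed, 152 x 152 mm, 12 mm high; floor 3 mm, walls and dividers 4 mm thick; empty. Origin: centre of its underside, z up, x roughly away from the robot (within 0.25 rad). Open bays: one long bay, 70 mm along x by 144 mm along y, centred at x -37, y 0 mm (the half nearer the robot); two small bays, 70 x 70 mm, centred at x +37, y +37 and y -37 mm.
- solder_block: White soldering block: off-white box with a tan scorched patch on top, 80 mm (x) x 45 mm (y) x 34 mm high, 0.13 kg, loose, lying flat on the bench at any yaw. Origin: centre of its underside; x along its length, z up.
- flux_jar: Flux jar: round jar of pale clear glass with a white lid, 42 mm diameter, 45 mm high, 0.09 kg, loose, standing upright. Origin: centre of its underside; z up.
- rouge_bar: Rouge bar: dark red polishing compound bar with a torn band of pale paper wrapper around part of it, 80 mm (x) x 36 mm (y) x 34 mm high, 0.15 kg, loose, lying flat at any yaw. Origin: centre of its underside; x along its length, z up.
- felt_wheel: Felt wheel: rigid cream disc of hard felt with a brown leather centre and a dark hole, 46 mm diameter, 28 mm thick, 0.04 kg, loose, lying flat. Origin: centre of its underside; z up along its axis.
- felt_cone: Felt cone: rigid cream tapered ring-polishing cone, standing on its broad end; 34 mm diameter at the foot, 22 mm at the top, 50 mm high, 0.03 kg, loose. Origin: centre of its broad foot; z up along its axis.
- charcoal_block: Charcoal block, not wanted: black box of the same size as the white block (80 x 45 x 34 mm), loose. Origin: centre of its underside; x along its length, z up.
- green_bar: Green polishing bar, not wanted: same size and wrapper as the rouge bar (80 x 36 x 34 mm) but green, loose. Origin: centre of its underside; x along its length, z up.
- dark_jar: Dark jar, not wanted: brown glass jar with a black lid, 42 mm diameter, 45 mm high, loose, standing upright. Origin: centre of its underside; z up.
There are look-alikes about, which are no part of the job. There is more than one size of the solder_block; the job needs the smallest.

How it is judged (in metres and radians):
At the end, for the whole second after the job is handed in: All five in their bays as asked (block, jar: wooden tray; bar, wheel, cone: blue tray; wheel and cone in different small bays), inside the walls, underside within 3 mm of the bay floor, tilt under 0.12 rad, released, at rest; the three unwanted things within 30 mm of their start (z of solder_block in the frame of wood_tray between 0 and 0.006 m and angle between each of solder_block, flux_jar, rouge_bar, felt_wheel, felt_cone's own z axis and vertical below 0.12 rad and linear speed of each of solder_block, flux_jar, rouge_bar, felt_wheel, felt_cone below 0.02 m/s and contact force between each of solder_block, flux_jar, rouge_bar, felt_wheel, felt_cone and the fingers below 0.1 N and z of flux_jar in the frame of wood_tray between 0 and 0.006 m and z of rouge_bar in the frame of blue_tray between 0 and 0.006 m and z of felt_wheel in the frame of blue_tray between 0 and 0.006 m and z of felt_cone in the frame of blue_tray between 0 and 0.006 m and x of solder_block in the frame of wood_tray between -0.051 and -0.023 m and y of solder_block in the frame of wood_tray between -0.034 and 0.034 m and x of rouge_bar in the frame of blue_tray between -0.055 and -0.019 m and y of rouge_bar in the frame of blue_tray between -0.034 and 0.034 m and ((x of flux_jar in the frame of wood_tray between 0.022 and 0.052 m and y of flux_jar in the frame of wood_tray between 0.022 and 0.052 m) or (x of flux_jar in the frame of wood_tray between 0.022 and 0.052 m and y of flux_jar in the frame of wood_tray between -0.052 and -0.022 m)) and (((x of felt_wheel in the frame of blue_tray between 0.024 and 0.05 m and y of felt_wheel in the frame of blue_tray between 0.024 and 0.05 m) and (x of felt_cone in the frame of blue_tray between 0.018 and 0.056 m and y of felt_cone in the frame of blue_tray between -0.056 and -0.018 m)) or ((x of felt_wheel in the frame of blue_tray between 0.024 and 0.05 m and y of felt_wheel in the frame of blue_tray between -0.05 and -0.024 m) and (x of felt_cone in the frame of blue_tray between 0.018 and 0.056 m and y of felt_cone in the frame of blue_tray between 0.018 and 0.056 m))) and distance of each of charcoal_block, green_bar, dark_jar from where it was at the start of the episode below 0.03 m); the robot touches nothing.
It fails at once if the charcoal block is moved more than 30 mm from its place (distance of charcoal_block from where it was at the start of the episode above 0.03 m).
It fails at once if the green bar is moved more than 30 mm from its place (distance of green_bar from where it was at the start of the episode above 0.03 m).
It fails at once if the dark jar is moved more than 30 mm from its place (distance of dark_jar from where it was at the start of the episode above 0.03 m).
It fails at once if the glass flux jar is dropped or knocked: it moves faster than 0.7 m/s (a fall of 25 mm) while out of the fingers (contact force between flux_jar and the fingers below 0.05 N and linear speed of flux_jar above 0.7 m/s).
It also fails if it takes over 120 s, if anything falls off the work surface, if the arm or the gripper's body presses on something with over 40 N, if the wrist force passes 120 N, or if a joint passes its speed limit or range.

## Working session

There is one attempt and no reset: what is moved stays moved. The work goes in short steps, Python scripts to look and compute and a tool call to move; the robot and the scene stay as the last step left them, time stands still between calls to the robot, and variables do not carry over. Pictures are saved under pics/ and viewed, at most 14 in all, crops included, and the job is handed in when it is done.

Besides the shell and the picture viewer there is one more tool, called after "Request:" as name(argument=value, ...), one argument or row to a line, values as JSON. step_arm: Moves the arm, as the interface text tells. Shifts and turns lie within -1 to 1; 1 stands for 0.3 m of shift or 90 degrees of turn. Its arguments: {"type":"object","properties":{"plan":{"type":"array"}},"required":["plan"]}

```bash
mkdir -p pics; ls; cat > h.py <<'E'
import numpy as np,cv2,pickle
from cell import ctrl
def grab(n,f=None):
    im=ctrl.get_image(n)
    if f: cv2.imwrite('pics/'+f,im['color'][:,:,::-1])
    pickle.dump(im,open(n+'.pkl','wb')); return im
def undist(im,uv):
    uv=np.atleast_2d(np.array(uv,float)); d=np.c_[(uv[:,0]-im['cx'])/im['fx'],(uv[:,1]-im['cy'])/im['fy']]
    s=d.copy()
    for _ in range(20): s=d/(1+im['k1']*(s**2).sum(1,keepdims=True))
    return s
def plane(im,uv,z):
    s=undist(im,uv); r=np.c_[s,np.ones(len(s))]@im['T'][:3,:3].T; o=im['T'][:3,3]
    return o+r*((z-o[2])/r[:,2])[:,None]
def cloud(im):
    v,u=np.mgrid[:480,:640]; s=undist(im,np.c_[u.ravel(),v.ravel()]); z=im['range_z'].ravel()[:,None]
    p=np.c_[s*z,z]@im['T'][:3,:3].T+im['T'][:3,3]; p[z[:,0]==0]=np.nan
    return p.reshape(480,640,3)
E
python3 - <<'E'
from h import *
for n in('top','side'):
    im=grab(n,n+'0.png'); print(n,im['fx'],im['cx'],im['cy'],im['k1'],im['T'].round(3).tolist())
s=ctrl.read_state(); print(s)
E
```

```text
pics
top 497.8242972595468 308.82996897446725 242.79483337912473 0.030492503306122895 [[-0.025, -0.985, 0.169, 317.509], [-1.0, 0.028, 0.014, -72.999], [-0.018, -0.168, -0.986, 1339.945], [0.0, 0.0, 0.0, 1.0]]
side 437.0276788776244 323.99183560683207 229.54624239362676 -0.04863820466011478 [[0.859, -0.359, 0.365, 190.36], [-0.512, -0.596, 0.619, -623.202], [-0.004, -0.719, -0.695, 682.43], [0.0, 0.0, 0.0, 1.0]]
{'clock': 0.1, 'qpos': array([ 1.28221144,  0.62926746,  0.03845587,  1.51825286, -0.02700328,
        0.99632719, -0.02000651]), 'qd': array([-0.00073327, -0.00345007, -0.00159894, -0.00324034,  0.00207289,
        0.00070018,  0.00036175]), 'tau': array([ 2.51266734e-03, -5.64529288e+01,  1.23014543e+00, -1.93971634e+01,
        1.12073580e-02,  5.42400288e-03, -1.97581591e-05]), 'eef_pos': array([ 143.51532076, -633.38105838,  230.27714695]), 'tool_rot': array([-3.13985619e+00,  2.19911943e-05,  2.22767967e-01]), 'force': array([ 1.04028708, -0.32926712,  0.21707972]), 'torque': array([-0.01076821,  0.00631081, -0.03211081]), 'gripper_force': 0.0, 'width': 85.26052859036993}
```

View pics/top0.png

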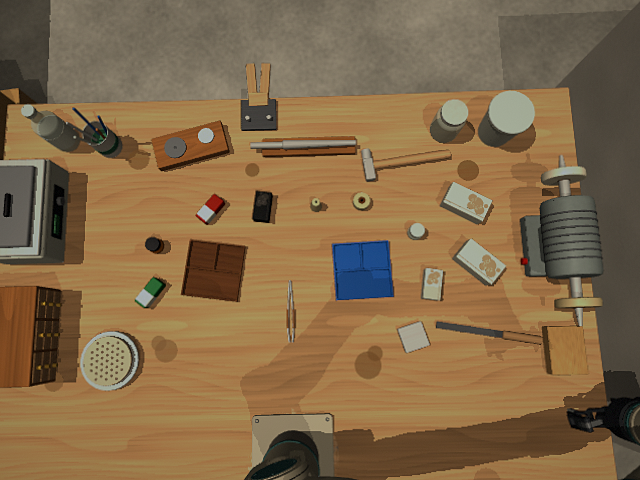

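View pics/side0.png

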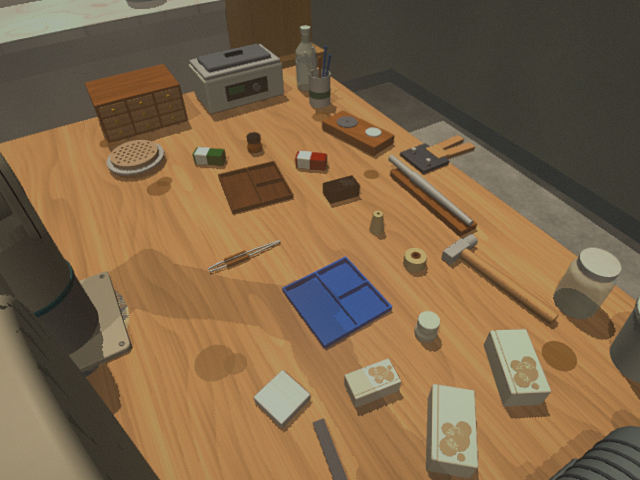

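Candidates in the top view: white blocks at (467,202), (480,261) and (433,284). (433,284) is clearly the smallest, and the thin tile at (413,337) has no scorch patch. Red bar (210,209), cone (316,204), wheel (362,201), white-lid jar (417,231). Leave alone: charcoal (262,206), green bar (150,292), dark jar (154,245). Measuring next, with one crop to confirm.

```bash
cat > meas.py <<'E'
from h import *
def rect(p):
    (c,(w,h),a)=cv2.minAreaRect(p[:,:2].astype(np.float32))
    if h>w: w,h,a=h,w,a+90
    return np.round(c,1),round(w,1),round(h,1),round(((a+90)%180)-90,1)
def obj(im,pc,uv,H,r=28):
    """top-face pixels by depth near seed; centre by rays onto z=H"""
    m=(np.abs(pc[:,:,2]-H)<7).astype(np.uint8); k=np.zeros_like(m); cv2.circle(k,uv,r,1,-1)
    n,l,st,ce=cv2.connectedComponentsWithStats(m*k)
    if n<2: return None
    j=1+np.argmin(np.hypot(*(ce[1:]-uv).T)-np.sqrt(st[1:,4]))
    v,u=np.where(l==j); P=plane(im,np.c_[u,v],H)
    return (*rect(P),st[j,4],np.round(P[:,:2].mean(0),1),round(float(np.nanmedian(pc[l==j][:,2])),1))
E
python3 - <<'E'
from meas import *
S={'top':dict(block=((433,280),34),big1=((467,200),34),big2=((480,258),34),jar=((417,229),45),rouge=((210,207),34),wheel=((362,200),28),cone=((316,202),50),char=((262,204),34),green=((150,289),34),djar=((154,243),45)),
'side':dict(block=((374,376),34),jar=((428,321),45),rouge=((311,157),34),wheel=((415,257),28),cone=((378,214),50),char=((341,185),34),green=((210,154),34),djar=((254,138),45))}
for n in S:
    im=pickle.load(open(n+'.pkl','rb')); pc=cloud(im); print(n,'bench z',np.nanmedian(pc[320:350,290:400,2]) )
    for k,(uv,H) in S[n].items(): print(n,k,obj(im,pc,uv,H))
    hsv=cv2.cvtColor(im['color'],cv2.COLOR_RGB2HSV)
    for t,lo,hi,uv in(('blue',(100,120,40),(125,255,255),dict(top=(362,270),side=(336,300))[n]),('wood',(0,60,20),(15,255,125),dict(top=(214,270),side=(255,187))[n])):
        m=cv2.inRange(hsv,np.array(lo),np.array(hi)); k=np.zeros_like(m); cv2.circle(k,uv,60,255,-1)
        m=cv2.morphologyEx(m&k,cv2.MORPH_CLOSE,np.ones((5,5))); _,l,st,_=cv2.connectedComponentsWithStats(m); j=1+np.argmax(st[1:,4])
        v,u=np.where(l==j); print(n,t,rect(plane(im,np.c_[u,v],12)))
im=pickle.load(open('top.pkl','rb'))['color'];im2=pickle.load(open('side.pkl','rb'))['color']
a=cv2.resize(im[180:310,390:520],(390,390),interpolation=cv2.INTER_CUBIC);b=cv2.resize(im2[310:480,340:510],(390,390),interpolation=cv2.INTER_CUBIC)
cv2.imwrite('pics/crop1.png',np.hstack([a,b])[:,:,::-1])
E
```

```text
top bench z -0.12360574290119075
top block (array([ 425.2, -375.1]), 80.5, 45.7, -9.7, np.int32(533), array([ 424.7, -375.5]), 33.8)
top big1 (array([ 613.5, -462.1]), 110.9, 7.4, 60.3, np.int32(74), array([ 614. , -460.5]), 33.8)
top big2 (array([ 455.3, -479.8]), 100.7, 5.4, 48.1, np.int32(62), array([ 455.7, -479.4]), 34.4)
top jar (array([ 565.6, -339.9]), 39.6, 37.6, 88.3, np.int32(182), array([ 566.9, -340.6]), 44.9)
top rouge (array([644.2, 211.5]), 79.3, 39.0, -38.6, np.int32(379), array([644.5, 212.1]), 33.9)
top wheel (array([ 655.8, -199. ]), 44.7, 43.2, -2.3, np.int32(223), array([ 655.8, -198.8]), 28.1)
top cone (array([648.4, -74.4]), 21.9, 21.3, -1.6, np.int32(57), array([648.5, -75.5]), 49.2)
top char (array([647.6,  70.8]), 81.3, 45.8, -8.6, np.int32(484), array([647.8,  70.6]), 34.2)
top green (array([422. , 368.3]), 80.9, 39.4, -37.4, np.int32(434), array([422.1, 368.8]), 33.7)
top djar (array([549.9, 359.2]), 36.8, 36.7, 45.6, np.int32(165), array([549.6, 359.5]), 44.4)
top blue (array([ 468., -195.]), 150.9, 150.8, -87.9)
top wood (array([478.7, 201.9]), 159.5, 1
[... 240 characters left out ...]
44.1)
side rouge (array([641.6, 206.8]), 77.0, 45.0, -40.5, np.int32(284), array([641.7, 206.6]), 33.6)
side wheel (array([ 652.2, -202.8]), 46.6, 45.4, 58.9, np.int32(326), array([ 652.3, -202.7]), 27.5)
side cone (array([644. , -80.4]), 25.7, 22.2, 59.0, np.int32(78), array([644.7, -79.8]), 49.1)
side char (array([643.3,  65.8]), 82.9, 52.9, -7.9, np.int32(456), array([643.2,  66.4]), 33.5)
side green (array([421.3, 364.2]), 82.1, 44.4, -37.6, np.int32(280), array([421.9, 363.1]), 33.6)
side djar (array([547.7, 354.4]), 47.1, 35.1, 66.6, np.int32(114), array([547.2, 355.3]), 44.9)
side blue (array([ 467.6, -196.5]), 150.8, 150.0, -87.5)
side wood (array([462.2, 226.4]), 227.8, 188.0, 81.7)
```

View pics/crop1.png

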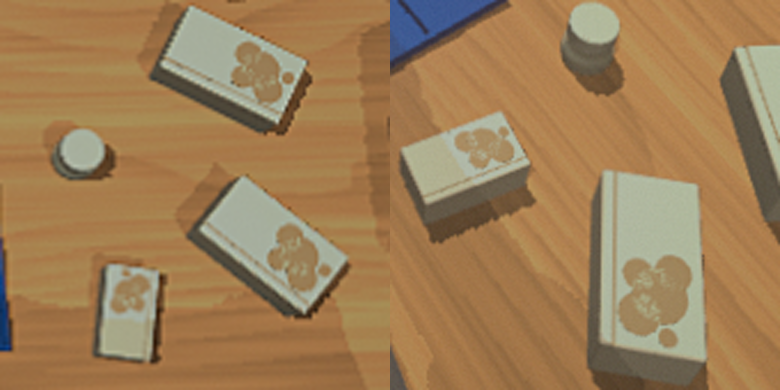

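The crop confirms it: the small block (left half, bottom) is the 80 x 45 one at top-view (433,284); the other two are about 110 long. The white-lid clear jar is at (417,231). Next I'll refine the wood tray and write a move calculator.

```bash
cat > go.py <<'E'
import sys; from h import *
def go(x,y,z,yawdeg):
    s=ctrl.read_state(); p=s['eef_pos']; r=s['tool_rot']; d=np.array([x,y,z])-p
    da=(yawdeg-np.degrees(r[2])+180)%360-180; a=-da/90; t=np.radians(yawdeg)
    nt=max(1,int(np.ceil(abs(a)/.11))); f=np.array([np.cos(t)*d[0]+np.sin(t)*d[1],np.sin(t)*d[0]-np.cos(t)*d[1],-d[2]])/300
    nm=max(1,int(np.ceil(np.linalg.norm(f[:2])/.18)))
    print('t',round(s['clock'],2),'pos',p.round(1),'rpy',np.degrees(r).round(2),'w',round(s['width'],1),'gf',round(s['gripper_force'],1))
    print('total az %.3f /%d = %.4f | after turn dx,dy total'%(a,nt,a/nt),f[:2].round(4),'/%d ='%nm,(f[:2]/nm).round(4),'| dz total %.3f'%f[2])
if __name__=='__main__': go(*map(float,sys.argv[1:5]))
E
python3 - <<'E'
from meas import *
for n in('top','side'):
    im=pickle.load(open(n+'.pkl','rb')); pc=cloud(im)
    w=(np.hypot(pc[:,:,0]-478,pc[:,:,1]-202)<125)&(pc[:,:,2]>8)&(pc[:,:,2]<18)
    for c in((478,202),(468,-195)):
        w=((np.hypot(pc[:,:,0]-c[0],pc[:,:,1]-c[1])<118)&(pc[:,:,2]>8.5)&(pc[:,:,2]<16)).astype(np.uint8)
        _,l,st,_=cv2.connectedComponentsWithStats(w); j=1+np.argmax(st[1:,4]); v,u=np.where(l==j)
        print(n,c,rect(plane(im,np.c_[u,v],12)),st[j,4])
E
python3 go.py 424 -376 150 -9.5
```

```text
top (478, 202) (array([518.6, 235.2]), 83.6, 81.8, -8.5) 124
top (468, -195) (array([ 537. , -190.4]), 152.0, 26.7, -83.7) 109
side (478, 202) (array([478.1, 202.2]), 158.6, 153.1, 81.8) 507
side (468, -195) (array([ 466.7, -196.1]), 154.5, 152.9, -87.9) 981
t 0.1 pos [ 143.5 -633.4  230.3] rpy [-179.9     0.     12.76] w 85.3 gf 0.0
total az 0.247 /3 = 0.0825 | after turn dx,dy total [ 0.7805 -1.0005] /8 = [ 0.0976 -0.1251] | dz total 0.268
```

Request:
step_arm(
  plan=[
    {"az": 0.0825,"gripper": 1},
    {"az": 0.0825,"gripper": 1},
    {"az": 0.0825,"gripper": 1},
    {"dx": 0.0976,"dy": -0.125,"gripper": 1},
    {"dx": 0.0976,"dy": -0.125,"gripper": 1},
    {"dx": 0.0976,"dy": -0.125,"gripper": 1},
    {"dx": 0.0976,"dy": -0.125,"gripper": 1},
    {"dx": 0.0976,"dy": -0.125,"gripper": 1},
    {"dx": 0.0976,"dy": -0.125,"gripper": 1},
    {"dx": 0.0976,"dy": -0.125,"gripper": 1},
    {"dx": 0.0976,"dy": -0.125,"gripper": 1},
    {"dz": 0.134,"gripper": 1},
    {"dz": 0.134,"gripper": 1},
    {"gripper": 1},
    {"gripper": 1},
  ],
)

```text
invalid input
```

```bash
python3 go.py 424 -376 37 -9.5; python3 -c "
from h import *
grab('side','s1.png')"
```

```text
t 0.1 pos [ 143.5 -633.4  230.3] rpy [-179.9     0.     12.76] w 85.3 gf 0.0
total az 0.247 /3 = 0.0825 | after turn dx,dy total [ 0.7805 -1.0005] /8 = [ 0.0976 -0.1251] | dz total 0.644
```

View pics/s1.png

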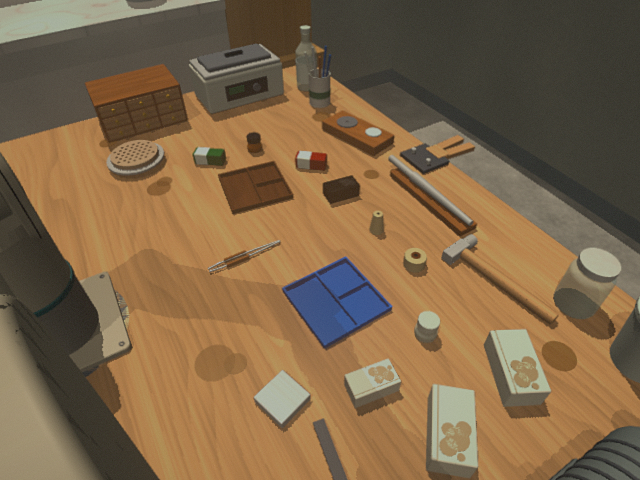

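The call was refused and nothing moved (scene unchanged). Rows probably need all their fields.

Request:
step_arm(
  plan=[
    {"dx": 0,"dy": 0,"dz": 0,"ax": 0,"ay": 0,"az": 0.0825,"gripper": 1},
    {"dx": 0,"dy": 0,"dz": 0,"ax": 0,"ay": 0,"az": 0.0825,"gripper": 1},
    {"dx": 0,"dy": 0,"dz": 0,"ax": 0,"ay": 0,"az": 0.0825,"gripper": 1},
    {"dx": 0.0976,"dy": -0.125,"dz": 0,"ax": 0,"ay": 0,"az": 0,"gripper": 1},
    {"dx": 0.0976,"dy": -0.125,"dz": 0,"ax": 0,"ay": 0,"az": 0,"gripper": 1},
    {"dx": 0.0976,"dy": -0.125,"dz": 0,"ax": 0,"ay": 0,"az": 0,"gripper": 1},
    {"dx": 0.0976,"dy": -0.125,"dz": 0,"ax": 0,"ay": 0,"az": 0,"gripper": 1},
    {"dx": 0.0976,"dy": -0.125,"dz": 0,"ax": 0,"ay": 0,"az": 0,"gripper": 1},
    {"dx": 0.0976,"dy": -0.125,"dz": 0,"ax": 0,"ay": 0,"az": 0,"gripper": 1},
    {"dx": 0.0976,"dy": -0.125,"dz": 0,"ax": 0,"ay": 0,"az": 0,"gripper": 1},
    {"dx": 0.0976,"dy": -0.125,"dz": 0,"ax": 0,"ay": 0,"az": 0,"gripper": 1},
    {"dx": 0,"dy": 0,"dz": 0.134,"ax": 0,"ay": 0,"az": 0,"gripper": 1},
    {"dx": 0,"dy": 0,"dz": 0.134,"ax": 0,"ay": 0,"az": 0,"gripper": 1},
    {"dx": 0,"dy": 0,"dz": 0,"ax": 0,"ay": 0,"az": 0,"gripper": 1},
    {"dx": 0,"dy": 0,"dz": 0,"ax": 0,"ay": 0,"az": 0,"gripper": 1},
  ],
)

```text
clock: 2.02
eef_pos: [424.7, -377.5, 151.8]
tool_rot: [3.141, -0.001, -0.166]
force: [0.3, 0.2, 0.1]
width: 85.2
gripper_force: 0.0
```

```bash
python3 go.py 424 -376 37 -9.5; python3 -c "
from h import *
grab('side','s2.png')"
```

```text
t 2.02 pos [ 424.7 -377.5  151.8] rpy [ 1.7995e+02 -7.0000e-02 -9.5400e+00] w 85.2 gf 0.0
total az -0.000 /1 = -0.0004 | after turn dx,dy total [-0.0032 -0.0046] /1 = [-0.0032 -0.0046] | dz total 0.383
```

View pics/s2.png

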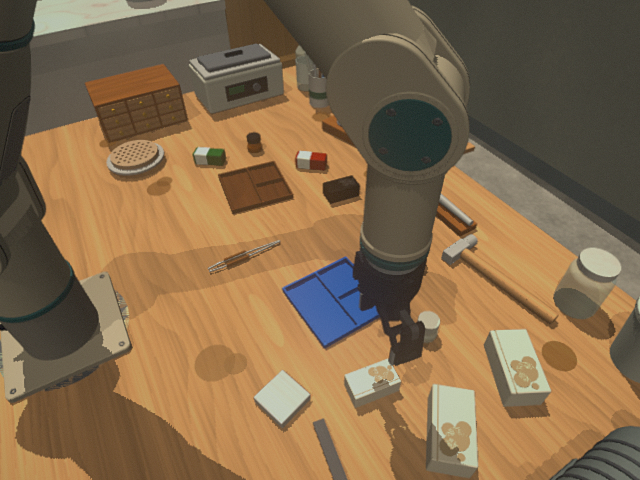

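The open gripper hangs over the small block (side view 373,381), with clear room around it. Descend and grip.

Request:
step_arm(
  plan=[
    {"dx": -0.003,"dy": -0.005,"dz": 0.15,"ax": 0,"ay": 0,"az": 0,"gripper": 1},
    {"dx": 0,"dy": 0,"dz": 0.13,"ax": 0,"ay": 0,"az": 0,"gripper": 1},
    {"dx": 0,"dy": 0,"dz": 0.07,"ax": 0,"ay": 0,"az": 0,"gripper": 1},
    {"dx": 0,"dy": 0,"dz": 0.033,"ax": 0,"ay": 0,"az": 0,"gripper": 1},
    {"dx": 0,"dy": 0,"dz": 0,"ax": 0,"ay": 0,"az": 0,"gripper": 1},
    {"dx": 0,"dy": 0,"dz": 0,"ax": 0,"ay": 0,"az": 0,"gripper": 0},
    {"dx": 0,"dy": 0,"dz": 0,"ax": 0,"ay": 0,"az": 0,"gripper": 0},
    {"dx": 0,"dy": 0,"dz": 0,"ax": 0,"ay": 0,"az": 0,"gripper": 0},
    {"dx": 0,"dy": 0,"dz": 0,"ax": 0,"ay": 0,"az": 0,"gripper": 0},
    {"dx": 0,"dy": 0,"dz": 0,"ax": 0,"ay": 0,"az": 0,"gripper": 0},
    {"dx": 0,"dy": 0,"dz": 0,"ax": 0,"ay": 0,"az": 0,"gripper": 0},
  ],
)

```text
clock: 3.45
eef_pos: [423.6, -375.1, 35.8]
tool_rot: [-3.142, 0.0, -0.166]
force: [-0.4, -0.6, -0.9]
width: -0.1
gripper_force: 0.0
```

```bash
python3 - <<'E'
from go import *
c=np.array([478.3,202]);t=np.radians(-8.3);R=np.array([[np.cos(t),-np.sin(t)],[np.sin(t),np.cos(t)]])
b=np.array([468,-195.7]);t2=np.radians(2.2);R2=np.array([[np.cos(t2),-np.sin(t2)],[np.sin(t2),np.cos(t2)]])
for q in((-37,0),(37,37),(37,-37)): print(q,(c+R@q).round(1),(b+R2@q).round(1))
x,y=c+R@(-37,0); go(x,y,200,81.7)
E
```

```text
(-37, 0) [441.7 207.3] [ 431.  -197.1]
(37, 37) [520.3 233.3] [ 503.6 -157.3]
(37, -37) [509.6 160. ] [ 506.4 -231.3]
t 3.45 pos [ 423.6 -375.1   35.8] rpy [-1.80e+02  1.00e-02 -9.51e+00] w -0.1 gf 0.0
total az -1.013 /10 = -0.1013 | after turn dx,dy total [ 1.93   -0.2205] /11 = [ 0.1755 -0.02  ] | dz total -0.547
```

The fingers shut on nothing. Looking.

```bash
python3 -c "
from h import *
a=grab('side')['color'][250:450,280:480];b=grab('top')['color'][190:340,350:500]
cv2.imwrite('pics/s3.png',np.hstack([cv2.resize(a,(390,390)),cv2.resize(b,(390,390))])[:,:,::-1])"
```

```text
(no output)
```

View pics/s3.png

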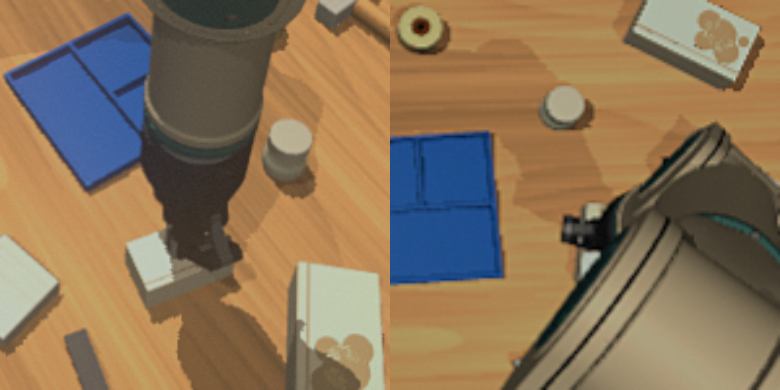

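The view shows the fingers straddling the block (side crop ~ (190,240)), not shut, so the width reading disagrees with the picture. I'll lift a little and see whether the block follows.

Request:
step_arm(
  plan=[
    {"dx": 0,"dy": 0,"dz": -0.05,"ax": 0,"ay": 0,"az": 0,"gripper": 0},
    {"dx": 0,"dy": 0,"dz": -0.1,"ax": 0,"ay": 0,"az": 0,"gripper": 0},
    {"dx": 0,"dy": 0,"dz": -0.1,"ax": 0,"ay": 0,"az": 0,"gripper": 0},
    {"dx": 0,"dy": 0,"dz": 0,"ax": 0,"ay": 0,"az": 0,"gripper": 0},
  ],
)

```text
clock: 4.05
eef_pos: [425.1, -376.6, 113.9]
tool_rot: [3.139, -0.005, -0.166]
force: [-0.1, 0.4, -0.3]
width: 0.1
gripper_force: 0.0
```

```bash
python3 -c "
from h import *
s=ctrl.read_state();print(s['width'],s['gripper_force'],s['force'])
a=grab('side')['color'][250:450,280:480];b=grab('top')['color'][190:340,350:500]
cv2.imwrite('pics/s4.png',np.hstack([cv2.resize(a,(390,390)),cv2.resize(b,(390,390))])[:,:,::-1])"
```

```text
0.07379130022424724 0.0 [-0.07381856  0.39929313 -0.25621591]
```

View pics/s4.png

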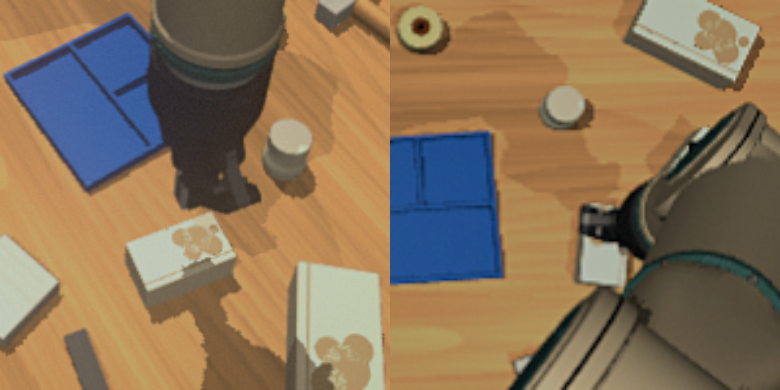

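The fingers closed beside or above the block, which hasn't moved. So the reported TCP and the camera frame disagree; I'll measure the fingers with the depth data.

```bash
python3 - <<'E'
from h import *
s=ctrl.read_state(); print(s['eef_pos'].round(1),s['tool_rot'].round(3))
for n in('side','top'):
    im=pickle.load(open(n+'.pkl','rb')); pc=cloud(im)
    m=(np.hypot(pc[...,0]-425,pc[...,1]+377)<90)&(pc[...,2]>42)&(pc[...,2]<260)
    p=pc[m]; print(n,len(p))
    for lo in range(40,260,15):
        q=p[(p[:,2]>=lo)&(p[:,2]<lo+15)]
        if len(q)>3: print(lo,len(q),'x',np.percentile(q[:,0],[3,50,97]).round(0),'y',np.percentile(q[:,1],[3,50,97]).round(0))
    # where TCP/tip should appear
    for z in(114,92):
        c=im['T'][:3,:3].T@(np.array([425.1,-376.6,z])-im['T'][:3,3]); d=c[:2]/c[2]; d=d*(1+im['k1']*(d@d)); print(z,(d*[im['fx'],im['fy']]+[im['cx'],im['cy']]).round(0))
E
```

```text
[ 423.7 -375.1  111.4] [ 3.141e+00 -1.000e-03 -1.660e-01]
side 1885
115 51 x [412. 414. 420.] y [-389. -381. -366.]
130 62 x [412. 414. 417.] y [-389. -381. -370.]
145 49 x [409. 413. 416.] y [-390. -375. -367.]
160 211 x [407. 416. 429.] y [-407. -392. -342.]
175 142 x [404. 408. 416.] y [-421. -390. -361.]
190 235 x [402. 408. 426.] y [-437. -417. -361.]
205 416 x [402. 412. 425.] y [-436. -423. -387.]
220 199 x [403. 411. 426.] y [-418. -413. -389.]
235 225 x [386. 409. 434.] y [-414. -410. -371.]
250 293 x [386. 398. 437.] y [-414. -404. -364.]
114 [377. 351.]
92 [376. 359.]
top 245
145 4 x [415. 418. 420.] y [-361. -354. -345.]
160 11 x [417. 419. 423.] y [-358. -350. -336.]
175 18 x [415. 421. 434.] y [-353. -341. -327.]
190 54 x [420. 430. 446.] y [-337. -326. -316.]
205 65 x [419. 431. 441.] y [-341. -326. -317.]
220 27 x [420. 430. 439.] y [-342. -338. -334.]
235 27 x [396. 423. 442.] y [-352. -340. -338.]
250 33 x [396. 420. 453.] y [-354. -341. -338.]
114 [441. 280.]
92 [439. 281.]
```

Lateral position agrees, but the fingertips sit about 25 mm higher than the stated geometry implies. Measuring that offset accurately.

```bash
python3 - <<'E'
from h import *
im=grab('side'); pc=cloud(im); s=ctrl.read_state(); print(s['eef_pos'].round(1))
m=(np.hypot(pc[...,0]-425,pc[...,1]+377)<70)&(pc[...,2]>42)&(pc[...,2]<150)
print('lowest z',np.sort(pc[m][:,2])[:12].round(1))
v,u=np.where(m); print('lowest px rows',np.sort(v)[-5:],u[np.argsort(v)[-5:]], plane(im,[[u[np.argmax(v)],v.max()]],100)[0].round(0))
# vertical: z of finger front face (x~412) pixel -> intersect ray with plane x=412
o=im['T'][:3,3]; 
for i in np.argsort(v)[-6:]:
    r=im['T'][:3,:3]@np.r_[undist(im,[[u[i],v[i]]])[0],1]; print(u[i],v[i],'z at x=412:',(o+r*(412-o[0])/r[0]).round(1), pc[v[i],u[i]].round(1))
hs=im['color'][330:390,340:420].sum(2); 
for r in range(336,386,4): print(r,''.join('#' if x<170 else '.' for x in hs[r-330]))
E
```

```text
[ 423.3 -374.8  110.7]
lowest z [112.  114.1 115.1 115.5 116.4 116.4 116.5 116.7 117.8 118.  118.2 118.2]
lowest px rows [357 357 357 357 357] [372 373 375 376 377] [ 417. -373.  100.]
371 357 z at x=412: [ 412.  -379.   113.6] [ 411.4 -379.7  115.1]
372 357 z at x=412: [ 412.  -381.1  116.7] [ 413.  -380.   114.1]
373 357 z at x=412: [ 412.  -383.2  119.8] [ 415.1 -379.8  112. ]
375 357 z at x=412: [ 412.  -387.3  126. ] [ 413.9 -385.2  121.2]
376 357 z at x=412: [ 412.  -389.3  129. ] [ 414.6 -386.5  122.5]
377 357 z at x=412: [ 412.  -391.2  132. ] [ 417.5 -385.4  118.2]
336 .............................##########################.........................
340 ...............................###################....#.........................
344 ..............................#.###################.####........................
348 ....................................############......##.........######.........
352 ...................................########################........#####........
356 ...................................###......##############.#....................
360 ................................................................................
364 ................................................................................
368 ................................................................................
372 ................................................................................
376 ................................................................................
380 ................................................................................
384 ................................................................................
```

Fingertips measure z ≈ 113 with TCP z at 110.7, so they sit about 2 mm above the reported TCP rather than 22 mm below; that explains the miss. I'll grip with the reported z near 12.

Request:
step_arm(
  plan=[
    {"dx": 0,"dy": 0,"dz": 0,"ax": 0,"ay": 0,"az": 0,"gripper": 1},
    {"dx": 0,"dy": 0,"dz": 0,"ax": 0,"ay": 0,"az": 0,"gripper": 1},
    {"dx": 0,"dy": 0,"dz": 0,"ax": 0,"ay": 0,"az": 0,"gripper": 1},
    {"dx": 0,"dy": 0,"dz": 0,"ax": 0,"ay": 0,"az": 0,"gripper": 1},
    {"dx": 0,"dy": 0,"dz": 0,"ax": 0,"ay": 0,"az": 0,"gripper": 1},
    {"dx": 0,"dy": 0,"dz": 0.12,"ax": 0,"ay": 0,"az": 0,"gripper": 1},
    {"dx": 0,"dy": 0,"dz": 0.1,"ax": 0,"ay": 0,"az": 0,"gripper": 1},
    {"dx": 0,"dy": 0,"dz": 0.06,"ax": 0,"ay": 0,"az": 0,"gripper": 1},
    {"dx": 0,"dy": 0,"dz": 0.045,"ax": 0,"ay": 0,"az": 0,"gripper": 1},
    {"dx": 0,"dy": 0,"dz": 0,"ax": 0,"ay": 0,"az": 0,"gripper": 1},
    {"dx": 0,"dy": 0,"dz": 0,"ax": 0,"ay": 0,"az": 0,"gripper": 0},
    {"dx": 0,"dy": 0,"dz": 0,"ax": 0,"ay": 0,"az": 0,"gripper": 0},
    {"dx": 0,"dy": 0,"dz": 0,"ax": 0,"ay": 0,"az": 0,"gripper": 0},
    {"dx": 0,"dy": 0,"dz": 0,"ax": 0,"ay": 0,"az": 0,"gripper": 0},
    {"dx": 0,"dy": 0,"dz": 0,"ax": 0,"ay": 0,"az": 0,"gripper": 0},
  ],
)

```text
clock: 6.08
eef_pos: [424.1, -375.6, 14.4]
tool_rot: [3.141, -0.002, -0.166]
force: [-0.3, 1.4, 5.4]
width: 43.5
gripper_force: 62.7
```

Gripped (width 43.5, force 63 N). Lift and turn.

Request:
step_arm(
  plan=[
    {"dx": 0,"dy": 0,"dz": -0.1,"ax": 0,"ay": 0,"az": 0,"gripper": 0},
    {"dx": 0,"dy": 0,"dz": -0.15,"ax": 0,"ay": 0,"az": 0,"gripper": 0},
    {"dx": 0,"dy": 0,"dz": -0.15,"ax": 0,"ay": 0,"az": 0,"gripper": 0},
    {"dx": 0,"dy": 0,"dz": 0,"ax": 0,"ay": 0,"az": -0.1013,"gripper": 0},
    {"dx": 0,"dy": 0,"dz": 0,"ax": 0,"ay": 0,"az": -0.1013,"gripper": 0},
    {"dx": 0,"dy": 0,"dz": 0,"ax": 0,"ay": 0,"az": -0.1013,"gripper": 0},
    {"dx": 0,"dy": 0,"dz": 0,"ax": 0,"ay": 0,"az": -0.1013,"gripper": 0},
    {"dx": 0,"dy": 0,"dz": 0,"ax": 0,"ay": 0,"az": -0.1013,"gripper": 0},
    {"dx": 0,"dy": 0,"dz": 0,"ax": 0,"ay": 0,"az": -0.1013,"gripper": 0},
    {"dx": 0,"dy": 0,"dz": 0,"ax": 0,"ay": 0,"az": -0.1013,"gripper": 0},
    {"dx": 0,"dy": 0,"dz": 0,"ax": 0,"ay": 0,"az": -0.1013,"gripper": 0},
    {"dx": 0,"dy": 0,"dz": 0,"ax": 0,"ay": 0,"az": -0.1013,"gripper": 0},
    {"dx": 0,"dy": 0,"dz": 0,"ax": 0,"ay": 0,"az": -0.1013,"gripper": 0},
    {"dx": 0,"dy": 0,"dz": 0,"ax": 0,"ay": 0,"az": 0,"gripper": 0},
  ],
)

```text
clock: 7.82
eef_pos: [423.2, -375.2, 133.3]
tool_rot: [-3.142, -0.0, 1.423]
force: [-0.7, 1.2, -1.1]
width: 43.5
gripper_force: 61.9
```

```bash
python3 go.py 441.7 207.3 40 81.7
```

```text
t 7.83 pos [ 423.2 -375.2  133.3] rpy [-1.800e+02 -2.000e-02  8.154e+01] w 43.5 gf 61.9
total az -0.002 /1 = -0.0018 | after turn dx,dy total [ 1.9302 -0.2194] /11 = [ 0.1755 -0.0199] | dz total 0.311
```

Request:
step_arm(
  plan=[
    {"dx": 0.1755,"dy": -0.02,"dz": 0,"ax": 0,"ay": 0,"az": 0,"gripper": 0},
    {"dx": 0.1755,"dy": -0.02,"dz": 0,"ax": 0,"ay": 0,"az": 0,"gripper": 0},
    {"dx": 0.1755,"dy": -0.02,"dz": 0,"ax": 0,"ay": 0,"az": 0,"gripper": 0},
    {"dx": 0.1755,"dy": -0.02,"dz": 0,"ax": 0,"ay": 0,"az": 0,"gripper": 0},
    {"dx": 0.1755,"dy": -0.02,"dz": 0,"ax": 0,"ay": 0,"az": 0,"gripper": 0},
    {"dx": 0.1755,"dy": -0.02,"dz": 0,"ax": 0,"ay": 0,"az": 0,"gripper": 0},
    {"dx": 0.1755,"dy": -0.02,"dz": 0,"ax": 0,"ay": 0,"az": 0,"gripper": 0},
    {"dx": 0.1755,"dy": -0.02,"dz": 0,"ax": 0,"ay": 0,"az": 0,"gripper": 0},
    {"dx": 0.1755,"dy": -0.02,"dz": 0,"ax": 0,"ay": 0,"az": 0,"gripper": 0},
    {"dx": 0.1755,"dy": -0.02,"dz": 0,"ax": 0,"ay": 0,"az": 0,"gripper": 0},
    {"dx": 0.1755,"dy": -0.02,"dz": 0,"ax": 0,"ay": 0,"az": 0,"gripper": 0},
    {"dx": 0,"dy": 0,"dz": 0.15,"ax": 0,"ay": 0,"az": 0,"gripper": 0},
    {"dx": 0,"dy": 0,"dz": 0.15,"ax": 0,"ay": 0,"az": 0,"gripper": 0},
    {"dx": 0,"dy": 0,"dz": 0,"ax": 0,"ay": 0,"az": 0,"gripper": 0},
    {"dx": 0,"dy": 0,"dz": 0,"ax": 0,"ay": 0,"az": 0,"gripper": 0},
    {"dx": 0,"dy": 0,"dz": 0,"ax": 0,"ay": 0,"az": 0,"gripper": 0},
  ],
)

```text
clock: 9.82
eef_pos: [443.7, 207.9, 45.2]
tool_rot: [3.139, -0.002, 1.424]
force: [-0.5, 0.3, -1.4]
width: 43.4
gripper_force: 61.9
```

```bash
python3 go.py 441.7 207.3 18 81.7;  python3 -c "
from h import *
a=grab('side')['color'][110:260,180:330];b=grab('top')['color'][190:340,140:290]
cv2.imwrite('pics/s5.png',np.hstack([cv2.resize(a,(390,390)),cv2.resize(b,(390,390))])[:,:,::-1])"
```

```text
t 9.82 pos [443.7 207.9  45.2] rpy [ 1.7983e+02 -1.2000e-01  8.1590e+01] w 43.4 gf 61.9
total az -0.001 /1 = -0.0012 | after turn dx,dy total [-0.003  -0.0063] /1 = [-0.003  -0.0063] | dz total 0.091
```

View pics/s5.png

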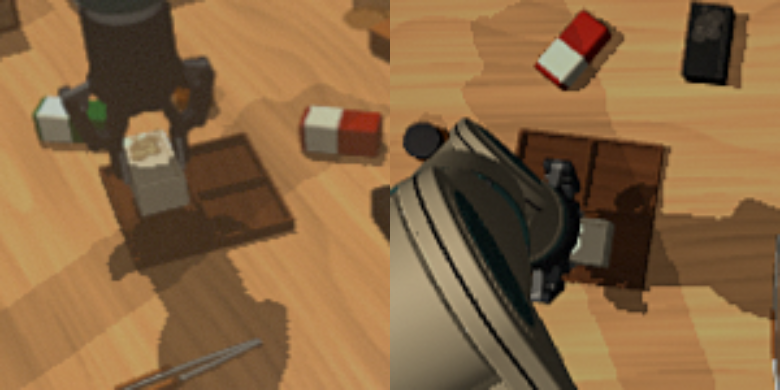

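The block is in the fingers over the long bay, but held nearer one end. Measuring where it actually hangs.

```bash
python3 - <<'E'
from h import *
for n in('side','top'):
    im=pickle.load(open(n+'.pkl','rb')); pc=cloud(im); hsv=cv2.cvtColor(im['color'],cv2.COLOR_RGB2HSV)
    m=(np.hypot(pc[...,0]-442,pc[...,1]-205)<80)&(pc[...,2]>20)&(pc[...,2]<90)&(hsv[...,1]<90)&(hsv[...,2]>70)
    p=pc[m]; print(n,len(p))
    for lo in range(20,90,10):
        q=p[(p[:,2]>=lo)&(p[:,2]<lo+10)]
        if len(q)>3: print(lo,len(q),'x',np.percentile(q[:,0],[3,50,97]).round(0),'y',np.percentile(q[:,1],[3,50,97]).round(0))
E
```

```text
side 547
30 52 x [417. 434. 457.] y [165. 170. 197.]
40 66 x [417. 435. 457.] y [165. 169. 188.]
50 88 x [414. 435. 466.] y [165. 170. 202.]
60 314 x [417. 442. 466.] y [167. 193. 244.]
70 15 x [414. 418. 468.] y [192. 200. 204.]
80 12 x [415. 419. 468.] y [191. 199. 203.]
top 195
50 11 x [419. 436. 455.] y [175. 179. 198.]
60 179 x [420. 438. 461.] y [170. 183. 200.]
70 4 x [421. 445. 455.] y [167. 178. 182.]
```

Block spans y 167–244, x 417–462: centred on the bay. Lower and release.

Request:
step_arm(
  plan=[
    {"dx": -0.003,"dy": -0.005,"dz": 0.05,"ax": 0,"ay": 0,"az": 0,"gripper": 0},
    {"dx": 0,"dy": 0,"dz": 0.03,"ax": 0,"ay": 0,"az": 0,"gripper": 0},
    {"dx": 0,"dy": 0,"dz": 0.01,"ax": 0,"ay": 0,"az": 0,"gripper": 0},
    {"dx": 0,"dy": 0,"dz": 0.0,"ax": 0,"ay": 0,"az": 0,"gripper": 0},
    {"dx": 0,"dy": 0,"dz": 0.0,"ax": 0,"ay": 0,"az": 0,"gripper": 0},
  ],
)

```text
clock: 10.55
eef_pos: [440.7, 206.6, 17.4]
tool_rot: [3.141, 0.0, 1.425]
force: [-2.5, -1.7, 8.6]
width: 43.2
gripper_force: 63.2
```

Touching the floor (8.6 N). Release and rise; next the rouge bar.

Request:
step_arm(
  plan=[
    {"dx": 0,"dy": 0,"dz": 0,"ax": 0,"ay": 0,"az": 0,"gripper": 0.75},
    {"dx": 0,"dy": 0,"dz": 0,"ax": 0,"ay": 0,"az": 0,"gripper": 0.75},
    {"dx": 0,"dy": 0,"dz": 0,"ax": 0,"ay": 0,"az": 0,"gripper": 0.75},
    {"dx": 0,"dy": 0,"dz": -0.1,"ax": 0,"ay": 0,"az": 0,"gripper": 0.75},
    {"dx": 0,"dy": 0,"dz": -0.15,"ax": 0,"ay": 0,"az": 0,"gripper": 1},
    {"dx": 0,"dy": 0,"dz": -0.15,"ax": 0,"ay": 0,"az": 0,"gripper": 1},
    {"dx": 0,"dy": 0,"dz": 0,"ax": 0,"ay": 0,"az": 0,"gripper": 1},
    {"dx": 0,"dy": 0,"dz": 0,"ax": 0,"ay": 0,"az": 0,"gripper": 1},
  ],
)

```text
clock: 11.55
eef_pos: [440.5, 206.4, 136.0]
tool_rot: [-3.141, 0.0, 1.425]
force: [-0.6, -0.4, -0.1]
width: 85.3
gripper_force: 0.0
```

```bash
python3 go.py 643 209.5 12 140.5
```

```text
t 11.55 pos [440.5 206.4 136. ] rpy [-1.7999e+02  3.0000e-02  8.1640e+01] w 85.3 gf 0.0
total az -0.654 /6 = -0.1090 | after turn dx,dy total [-0.5144  0.4374] /4 = [-0.1286  0.1093] | dz total 0.413
```

Request:
step_arm(
  plan=[
    {"dx": 0,"dy": 0,"dz": 0,"ax": 0,"ay": 0,"az": -0.109,"gripper": 1},
    {"dx": 0,"dy": 0,"dz": 0,"ax": 0,"ay": 0,"az": -0.109,"gripper": 1},
    {"dx": 0,"dy": 0,"dz": 0,"ax": 0,"ay": 0,"az": -0.109,"gripper": 1},
    {"dx": 0,"dy": 0,"dz": 0,"ax": 0,"ay": 0,"az": -0.109,"gripper": 1},
    {"dx": 0,"dy": 0,"dz": 0,"ax": 0,"ay": 0,"az": -0.109,"gripper": 1},
    {"dx": 0,"dy": 0,"dz": 0,"ax": 0,"ay": 0,"az": -0.109,"gripper": 1},
    {"dx": -0.1286,"dy": 0.1093,"dz": 0,"ax": 0,"ay": 0,"az": 0,"gripper": 1},
    {"dx": -0.1286,"dy": 0.1093,"dz": 0,"ax": 0,"ay": 0,"az": 0,"gripper": 1},
    {"dx": -0.1286,"dy": 0.1093,"dz": 0,"ax": 0,"ay": 0,"az": 0,"gripper": 1},
    {"dx": -0.1286,"dy": 0.1093,"dz": 0,"ax": 0,"ay": 0,"az": 0,"gripper": 1},
    {"dx": 0,"dy": 0,"dz": 0,"ax": 0,"ay": 0,"az": 0,"gripper": 1},
    {"dx": 0,"dy": 0,"dz": 0.13,"ax": 0,"ay": 0,"az": 0,"gripper": 1},
    {"dx": 0,"dy": 0,"dz": 0.1,"ax": 0,"ay": 0,"az": 0,"gripper": 1},
    {"dx": 0,"dy": 0,"dz": 0,"ax": 0,"ay": 0,"az": 0,"gripper": 1},
    {"dx": 0,"dy": 0,"dz": 0,"ax": 0,"ay": 0,"az": 0,"gripper": 1},
  ],
)

```text
clock: 13.42
eef_pos: [642.9, 210.5, 67.7]
tool_rot: [3.141, -0.0, 2.453]
force: [0.4, 0.5, -0.0]
width: 85.1
gripper_force: 0.0
```

```bash
python3 go.py 643 209.5 12 140.5; python3 -c "
from h import *
a=grab('side')['color'][80:230,230:380];b=grab('top')['color'][150:300,140:290]
cv2.imwrite('pics/s6.png',np.hstack([cv2.resize(a,(390,390)),cv2.resize(b,(390,390))])[:,:,::-1])"
```

```text
t 13.43 pos [642.9 210.5  67.7] rpy [ 1.7998e+02 -3.0000e-02  1.4056e+02] w 85.1 gf 0.0
total az 0.001 /1 = 0.0007 | after turn dx,dy total [-0.0025 -0.0024] /1 = [-0.0025 -0.0024] | dz total 0.186
```

View pics/s6.png

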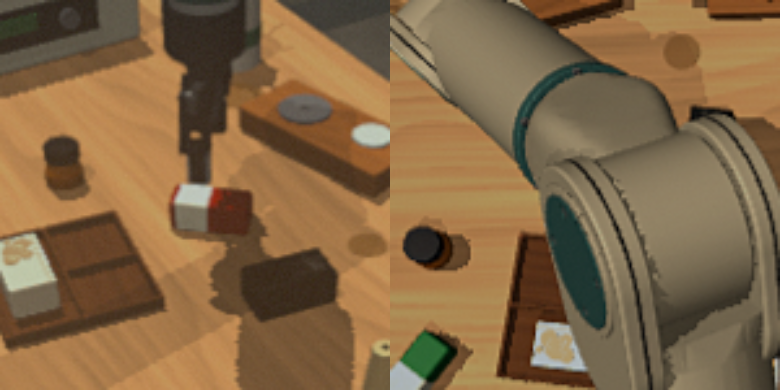

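The white block lies flat in the long bay (side crop (30,275)). The gripper is above the rouge bar at (210,205). Descend and grip.

Request:
step_arm(
  plan=[
    {"dx": -0.0025,"dy": -0.0024,"dz": 0.1,"ax": 0,"ay": 0,"az": 0,"gripper": 1},
    {"dx": 0,"dy": 0,"dz": 0.06,"ax": 0,"ay": 0,"az": 0,"gripper": 1},
    {"dx": 0,"dy": 0,"dz": 0.026,"ax": 0,"ay": 0,"az": 0,"gripper": 1},
    {"dx": 0,"dy": 0,"dz": 0,"ax": 0,"ay": 0,"az": 0,"gripper": 1},
    {"dx": 0,"dy": 0,"dz": 0,"ax": 0,"ay": 0,"az": 0,"gripper": 0},
    {"dx": 0,"dy": 0,"dz": 0,"ax": 0,"ay": 0,"az": 0,"gripper": 0},
    {"dx": 0,"dy": 0,"dz": 0,"ax": 0,"ay": 0,"az": 0,"gripper": 0},
    {"dx": 0,"dy": 0,"dz": 0,"ax": 0,"ay": 0,"az": 0,"gripper": 0},
    {"dx": 0,"dy": 0,"dz": 0,"ax": 0,"ay": 0,"az": 0,"gripper": 0},
    {"dx": 0,"dy": 0,"dz": 0,"ax": 0,"ay": 0,"az": 0,"gripper": 0},
  ],
)

```text
clock: 14.78
eef_pos: [644.1, 209.4, 12.5]
tool_rot: [3.14, 0.001, 2.452]
force: [-0.5, 0.1, 6.3]
width: 35.0
gripper_force: 62.2
```

```bash
python3 go.py 431 -197.1 140 92.2
```

```text
t 14.78 pos [644.1 209.4  12.5] rpy [1.7990e+02 5.0000e-02 1.4052e+02] w 35.0 gf 62.2
total az 0.537 /5 = 0.1074 | after turn dx,dy total [-1.3266 -0.7619] /9 = [-0.1474 -0.0847] | dz total -0.425
```

Request:
step_arm(
  plan=[
    {"dx": 0,"dy": 0,"dz": -0.1,"ax": 0,"ay": 0,"az": 0,"gripper": 0},
    {"dx": 0,"dy": 0,"dz": -0.16,"ax": 0,"ay": 0,"az": 0,"gripper": 0},
    {"dx": 0,"dy": 0,"dz": -0.165,"ax": 0,"ay": 0,"az": 0,"gripper": 0},
    {"dx": 0,"dy": 0,"dz": 0,"ax": 0,"ay": 0,"az": 0.1074,"gripper": 0},
    {"dx": 0,"dy": 0,"dz": 0,"ax": 0,"ay": 0,"az": 0.1074,"gripper": 0},
    {"dx": 0,"dy": 0,"dz": 0,"ax": 0,"ay": 0,"az": 0.1074,"gripper": 0},
    {"dx": 0,"dy": 0,"dz": 0,"ax": 0,"ay": 0,"az": 0.1074,"gripper": 0},
    {"dx": 0,"dy": 0,"dz": 0,"ax": 0,"ay": 0,"az": 0.1074,"gripper": 0},
    {"dx": -0.1474,"dy": -0.0847,"dz": 0,"ax": 0,"ay": 0,"az": 0,"gripper": 0},
    {"dx": -0.1474,"dy": -0.0847,"dz": 0,"ax": 0,"ay": 0,"az": 0,"gripper": 0},
    {"dx": -0.1474,"dy": -0.0847,"dz": 0,"ax": 0,"ay": 0,"az": 0,"gripper": 0},
    {"dx": -0.1474,"dy": -0.0847,"dz": 0,"ax": 0,"ay": 0,"az": 0,"gripper": 0},
    {"dx": -0.1474,"dy": -0.0847,"dz": 0,"ax": 0,"ay": 0,"az": 0,"gripper": 0},
    {"dx": -0.1474,"dy": -0.0847,"dz": 0,"ax": 0,"ay": 0,"az": 0,"gripper": 0},
    {"dx": -0.1474,"dy": -0.0847,"dz": 0,"ax": 0,"ay": 0,"az": 0,"gripper": 0},
    {"dx": -0.1474,"dy": -0.0847,"dz": 0,"ax": 0,"ay": 0,"az": 0,"gripper": 0},
    {"dx": -0.1474,"dy": -0.0847,"dz": 0,"ax": 0,"ay": 0,"az": 0,"gripper": 0},
    {"dx": 0,"dy": 0,"dz": 0,"ax": 0,"ay": 0,"az": 0,"gripper": 0},
    {"dx": 0,"dy": 0,"dz": 0,"ax": 0,"ay": 0,"az": 0,"gripper": 0},
  ],
)

```text
clock: 17.15
eef_pos: [430.0, -197.3, 138.9]
tool_rot: [3.141, -0.001, 1.609]
force: [-0.3, 0.7, -1.3]
width: 34.7
gripper_force: 61.5
```

```bash
python3 go.py 431 -197.1 15.5 92.2
```

```text
t 17.15 pos [ 430.  -197.3  138.9] rpy [ 1.7999e+02 -3.0000e-02  9.2170e+01] w 34.7 gf 61.5
total az -0.000 /1 = -0.0004 | after turn dx,dy total [0.0004 0.0032] /1 = [0.0004 0.0032] | dz total 0.411
```

Request:
step_arm(
  plan=[
    {"dx": 0,"dy": 0.003,"dz": 0.15,"ax": 0,"ay": 0,"az": 0,"gripper": 0},
    {"dx": 0,"dy": 0,"dz": 0.14,"ax": 0,"ay": 0,"az": 0,"gripper": 0},
    {"dx": 0,"dy": 0,"dz": 0.06,"ax": 0,"ay": 0,"az": 0,"gripper": 0},
    {"dx": 0,"dy": 0,"dz": 0.03,"ax": 0,"ay": 0,"az": 0,"gripper": 0},
    {"dx": 0,"dy": 0,"dz": 0.015,"ax": 0,"ay": 0,"az": 0,"gripper": 0},
    {"dx": 0,"dy": 0,"dz": 0.012,"ax": 0,"ay": 0,"az": 0,"gripper": 0},
    {"dx": 0,"dy": 0,"dz": 0,"ax": 0,"ay": 0,"az": 0,"gripper": 0},
    {"dx": 0,"dy": 0,"dz": 0,"ax": 0,"ay": 0,"az": 0,"gripper": 0},
  ],
)

```text
clock: 18.15
eef_pos: [431.2, -197.7, 17.4]
tool_rot: [3.141, 0.0, 1.609]
force: [-0.2, -0.3, -1.6]
width: 35.1
gripper_force: 61.4
```

Request:
step_arm(
  plan=[
    {"dx": 0,"dy": 0,"dz": 0.006,"ax": 0,"ay": 0,"az": 0,"gripper": 0},
    {"dx": 0,"dy": 0,"dz": 0,"ax": 0,"ay": 0,"az": 0,"gripper": 0},
    {"dx": 0,"dy": 0,"dz": 0,"ax": 0,"ay": 0,"az": 0,"gripper": 0},
  ],
)

```text
clock: 18.52
eef_pos: [431.2, -197.8, 15.4]
tool_rot: [3.141, 0.0, 1.609]
force: [-0.9, -0.2, 4.4]
width: 34.7
gripper_force: 62.0
```

Contact. Release, rise, then head to the jar.

Request:
step_arm(
  plan=[
    {"dx": 0,"dy": 0,"dz": 0,"ax": 0,"ay": 0,"az": 0,"gripper": 0.7},
    {"dx": 0,"dy": 0,"dz": 0,"ax": 0,"ay": 0,"az": 0,"gripper": 0.7},
    {"dx": 0,"dy": 0,"dz": 0,"ax": 0,"ay": 0,"az": 0,"gripper": 0.7},
    {"dx": 0,"dy": 0,"dz": -0.1,"ax": 0,"ay": 0,"az": 0,"gripper": 0.7},
    {"dx": 0,"dy": 0,"dz": -0.15,"ax": 0,"ay": 0,"az": 0,"gripper": 1},
    {"dx": 0,"dy": 0,"dz": -0.15,"ax": 0,"ay": 0,"az": 0,"gripper": 1},
    {"dx": 0,"dy": 0,"dz": 0,"ax": 0,"ay": 0,"az": 0,"gripper": 1},
    {"dx": 0,"dy": 0,"dz": 0,"ax": 0,"ay": 0,"az": 0,"gripper": 1},
  ],
)

```text
clock: 19.52
eef_pos: [430.3, -197.7, 134.8]
tool_rot: [-3.141, 0.0, 1.609]
force: [0.0, -0.3, -0.1]
width: 85.2
gripper_force: 0.0
```

```bash
python3 go.py 565 -342 12 -8.3
```

```text
t 19.52 pos [ 430.3 -197.7  134.8] rpy [-179.96    0.     92.17] w 85.2 gf 0.0
total az 1.116 /11 = 0.1015 | after turn dx,dy total [0.5137 0.4113] /4 = [0.1284 0.1028] | dz total 0.409
```

Request:
step_arm(
  plan=[
    {"dx": 0,"dy": 0,"dz": 0,"ax": 0,"ay": 0,"az": 0.1015,"gripper": 1},
    {"dx": 0,"dy": 0,"dz": 0,"ax": 0,"ay": 0,"az": 0.1015,"gripper": 1},
    {"dx": 0,"dy": 0,"dz": 0,"ax": 0,"ay": 0,"az": 0.1015,"gripper": 1},
    {"dx": 0,"dy": 0,"dz": 0,"ax": 0,"ay": 0,"az": 0.1015,"gripper": 1},
    {"dx": 0,"dy": 0,"dz": 0,"ax": 0,"ay": 0,"az": 0.1015,"gripper": 1},
    {"dx": 0,"dy": 0,"dz": 0,"ax": 0,"ay": 0,"az": 0.1015,"gripper": 1},
    {"dx": 0,"dy": 0,"dz": 0,"ax": 0,"ay": 0,"az": 0.1015,"gripper": 1},
    {"dx": 0,"dy": 0,"dz": 0,"ax": 0,"ay": 0,"az": 0.1015,"gripper": 1},
    {"dx": 0,"dy": 0,"dz": 0,"ax": 0,"ay": 0,"az": 0.1015,"gripper": 1},
    {"dx": 0,"dy": 0,"dz": 0,"ax": 0,"ay": 0,"az": 0.1015,"gripper": 1},
    {"dx": 0,"dy": 0,"dz": 0,"ax": 0,"ay": 0,"az": 0.1015,"gripper": 1},
    {"dx": 0.1284,"dy": 0.1028,"dz": 0,"ax": 0,"ay": 0,"az": 0,"gripper": 1},
    {"dx": 0.1284,"dy": 0.1028,"dz": 0,"ax": 0,"ay": 0,"az": 0,"gripper": 1},
    {"dx": 0.1284,"dy": 0.1028,"dz": 0,"ax": 0,"ay": 0,"az": 0,"gripper": 1},
    {"dx": 0.1284,"dy": 0.1028,"dz": 0,"ax": 0,"ay": 0,"az": 0,"gripper": 1},
    {"dx": 0,"dy": 0,"dz": 0.1,"ax": 0,"ay": 0,"az": 0,"gripper": 1},
    {"dx": 0,"dy": 0,"dz": 0,"ax": 0,"ay": 0,"az": 0,"gripper": 1},
    {"dx": 0,"dy": 0,"dz": 0,"ax": 0,"ay": 0,"az": 0,"gripper": 1},
  ],
)

```text
clock: 21.78
eef_pos: [565.0, -341.0, 104.5]
tool_rot: [-3.141, 0.002, -0.144]
force: [1.1, 0.2, 0.9]
width: 85.3
gripper_force: 0.0
```

```bash
python3 go.py 565 -342 15 -8.3; python3 -c "
from h import *
a=grab('side')['color'][200:400,280:480];b=grab('top')['color'][190:340,320:470]
cv2.imwrite('pics/s7.png',np.hstack([cv2.resize(a,(390,390)),cv2.resize(b,(390,390))])[:,:,::-1])"
```

```text
t 21.77 pos [ 565.  -341.   104.5] rpy [-1.7998e+02  1.1000e-01 -8.2500e+00] w 85.3 gf 0.0
total az 0.001 /1 = 0.0005 | after turn dx,dy total [0.0005 0.0032] /1 = [0.0005 0.0032] | dz total 0.298
```

View pics/s7.png

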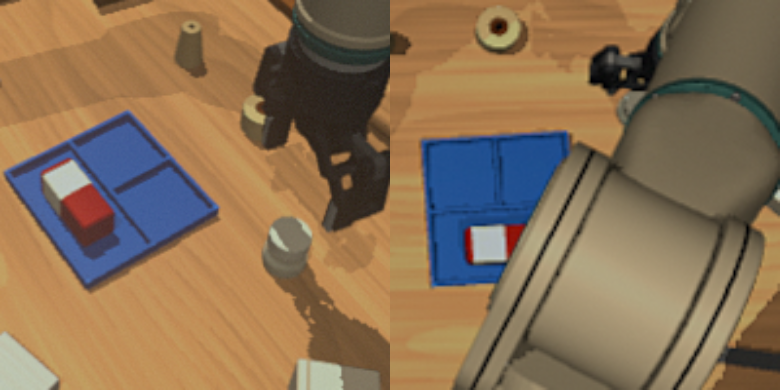

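The rouge bar lies flat in the blue tray's long bay (side crop (80,200)). The gripper straddles above the jar at (287,245). Descend and grip.

Request:
step_arm(
  plan=[
    {"dx": 0,"dy": 0.003,"dz": 0.12,"ax": 0,"ay": 0,"az": 0,"gripper": 1},
    {"dx": 0,"dy": 0,"dz": 0.09,"ax": 0,"ay": 0,"az": 0,"gripper": 1},
    {"dx": 0,"dy": 0,"dz": 0.06,"ax": 0,"ay": 0,"az": 0,"gripper": 1},
    {"dx": 0,"dy": 0,"dz": 0.028,"ax": 0,"ay": 0,"az": 0,"gripper": 1},
    {"dx": 0,"dy": 0,"dz": 0,"ax": 0,"ay": 0,"az": 0,"gripper": 1},
    {"dx": 0,"dy": 0,"dz": 0,"ax": 0,"ay": 0,"az": 0,"gripper": 0.6},
    {"dx": 0,"dy": 0,"dz": 0,"ax": 0,"ay": 0,"az": 0,"gripper": 0.55},
    {"dx": 0,"dy": 0,"dz": 0,"ax": 0,"ay": 0,"az": 0,"gripper": 0.5},
    {"dx": 0,"dy": 0,"dz": 0,"ax": 0,"ay": 0,"az": 0,"gripper": 0.45},
    {"dx": 0,"dy": 0,"dz": 0,"ax": 0,"ay": 0,"az": 0,"gripper": 0.2},
    {"dx": 0,"dy": 0,"dz": 0,"ax": 0,"ay": 0,"az": 0,"gripper": 0},
    {"dx": 0,"dy": 0,"dz": 0,"ax": 0,"ay": 0,"az": 0,"gripper": 0},
    {"dx": 0,"dy": 0,"dz": 0,"ax": 0,"ay": 0,"az": 0,"gripper": 0},
  ],
)

```text
clock: 23.5
eef_pos: [565.9, -342.6, 16.3]
tool_rot: [-3.142, -0.001, -0.145]
force: [-1.0, 1.6, 5.2]
width: 36.7
gripper_force: 59.6
```

```bash
python3 go.py 509.6 160 140 -8.3
```

```text
t 23.5 pos [ 565.9 -342.6   16.3] rpy [-1.80e+02 -5.00e-02 -8.29e+00] w 36.7 gf 59.6
total az 0.000 /1 = 0.0001 | after turn dx,dy total [-0.4275 -1.6308] /10 = [-0.0428 -0.1631] | dz total -0.412
```

Request:
step_arm(
  plan=[
    {"dx": 0,"dy": 0,"dz": -0.02,"ax": 0,"ay": 0,"az": 0,"gripper": 0},
    {"dx": 0,"dy": 0,"dz": -0.02,"ax": 0,"ay": 0,"az": 0,"gripper": 0},
    {"dx": 0,"dy": 0,"dz": 0,"ax": 0,"ay": 0,"az": 0,"gripper": 0},
    {"dx": 0,"dy": 0,"dz": 0,"ax": 0,"ay": 0,"az": 0,"gripper": 0},
  ],
)

```text
clock: 24.0
eef_pos: [565.3, -342.7, 27.6]
tool_rot: [3.142, 0.0, -0.145]
force: [-0.0, 0.0, -0.4]
width: 36.5
gripper_force: 59.8
```

```bash
python3 -c "
from h import *
a=grab('side')['color'][240:390,350:500];b=grab('top')['color'][190:290,370:470]
cv2.imwrite('pics/s8.png',np.hstack([cv2.resize(a,(390,390)),cv2.resize(b,(390,390))])[:,:,::-1])"
```

```text
(no output)
```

View pics/s8.png

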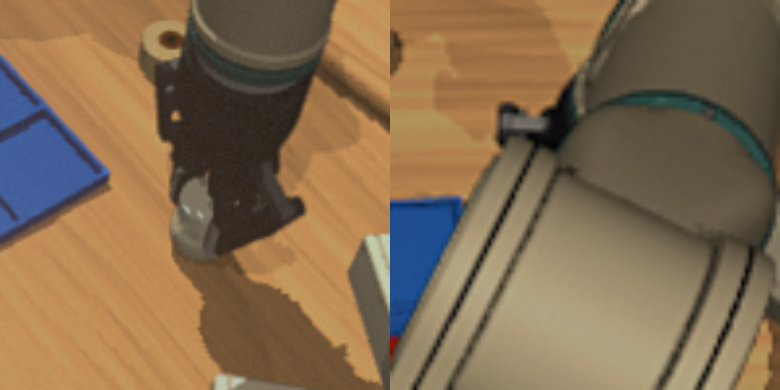

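The jar (crop (195,225)) is held upright between the fingers. Carry it to the wood tray.

Request:
step_arm(
  plan=[
    {"dx": 0,"dy": 0,"dz": -0.1,"ax": 0,"ay": 0,"az": 0,"gripper": 0},
    {"dx": 0,"dy": 0,"dz": -0.1,"ax": 0,"ay": 0,"az": 0,"gripper": 0},
    {"dx": 0,"dy": 0,"dz": -0.1,"ax": 0,"ay": 0,"az": 0,"gripper": 0},
    {"dx": -0.02,"dy": -0.08,"dz": 0,"ax": 0,"ay": 0,"az": 0,"gripper": 0},
    {"dx": -0.0428,"dy": -0.1631,"dz": 0,"ax": 0,"ay": 0,"az": 0,"gripper": 0},
    {"dx": -0.0428,"dy": -0.1631,"dz": 0,"ax": 0,"ay": 0,"az": 0,"gripper": 0},
    {"dx": -0.0428,"dy": -0.1631,"dz": 0,"ax": 0,"ay": 0,"az": 0,"gripper": 0},
    {"dx": -0.0428,"dy": -0.1631,"dz": 0,"ax": 0,"ay": 0,"az": 0,"gripper": 0},
    {"dx": -0.0428,"dy": -0.1631,"dz": 0,"ax": 0,"ay": 0,"az": 0,"gripper": 0},
    {"dx": -0.0428,"dy": -0.1631,"dz": 0,"ax": 0,"ay": 0,"az": 0,"gripper": 0},
    {"dx": -0.0428,"dy": -0.1631,"dz": 0,"ax": 0,"ay": 0,"az": 0,"gripper": 0},
    {"dx": -0.0428,"dy": -0.1631,"dz": 0,"ax": 0,"ay": 0,"az": 0,"gripper": 0},
    {"dx": -0.0428,"dy": -0.1631,"dz": 0,"ax": 0,"ay": 0,"az": 0,"gripper": 0},
    {"dx": -0.02,"dy": -0.08,"dz": 0,"ax": 0,"ay": 0,"az": 0,"gripper": 0},
    {"dx": 0,"dy": 0,"dz": 0,"ax": 0,"ay": 0,"az": 0,"gripper": 0},
    {"dx": 0,"dy": 0,"dz": 0,"ax": 0,"ay": 0,"az": 0,"gripper": 0},
  ],
)

```text
clock: 26.1
eef_pos: [509.9, 157.4, 117.7]
tool_rot: [3.14, -0.0, -0.146]
force: [-0.7, -0.6, -0.9]
width: 36.8
gripper_force: 60.0
```

```bash
python3 go.py 509.6 160 20 -8.3
```

```text
t 26.1 pos [509.9 157.4 117.7] rpy [ 1.7994e+02 -1.0000e-02 -8.3700e+00] w 36.8 gf 60.0
total az -0.001 /1 = -0.0008 | after turn dx,dy total [-0.0021 -0.0083] /1 = [-0.0021 -0.0083] | dz total 0.326
```

Request:
step_arm(
  plan=[
    {"dx": -0.002,"dy": -0.008,"dz": 0.1,"ax": 0,"ay": 0,"az": 0,"gripper": 0},
    {"dx": 0,"dy": 0,"dz": 0.1,"ax": 0,"ay": 0,"az": 0,"gripper": 0},
    {"dx": 0,"dy": 0,"dz": 0.06,"ax": 0,"ay": 0,"az": 0,"gripper": 0},
    {"dx": 0,"dy": 0,"dz": 0.03,"ax": 0,"ay": 0,"az": 0,"gripper": 0},
    {"dx": 0,"dy": 0,"dz": 0,"ax": 0,"ay": 0,"az": 0,"gripper": 0},
    {"dx": 0,"dy": 0,"dz": 0,"ax": 0,"ay": 0,"az": 0,"gripper": 0},
  ],
)

```text
clock: 26.85
eef_pos: [510.1, 161.1, 31.4]
tool_rot: [-3.141, -0.001, -0.145]
force: [0.7, -0.7, -1.1]
width: 36.7
gripper_force: 60.0
```

```bash
python3 - <<'E'
from h import *
for n in('side','top'):
    im=grab(n); pc=cloud(im); hsv=cv2.cvtColor(im['color'],cv2.COLOR_RGB2HSV)
    m=(np.hypot(pc[...,0]-510,pc[...,1]-160)<45)&(pc[...,2]>13)&(pc[...,2]<70)&(hsv[...,1]<90)&(hsv[...,2]>60)
    p=pc[m]; print(n,len(p))
    for lo in range(10,70,10):
        q=p[(p[:,2]>=lo)&(p[:,2]<lo+10)]
        if len(q)>3: print(lo,len(q),'x',np.percentile(q[:,0],[3,50,97]).round(0),'y',np.percentile(q[:,1],[3,50,97]).round(0))
    if n=='side': cv2.imwrite('pics/s9.png',cv2.resize(im['color'][110:260,200:350],(450,450))[:,:,::-1])
E
```

```text
side 181
10 6 x [493. 497. 504.] y [144. 147. 159.]
20 45 x [492. 499. 516.] y [138. 144. 167.]
30 37 x [492. 497. 523.] y [134. 149. 165.]
40 26 x [493. 498. 524.] y [127. 146. 159.]
50 45 x [492. 497. 516.] y [131. 154. 181.]
60 22 x [493. 497. 511.] y [129. 153. 172.]
top 22
20 9 x [492. 494. 498.] y [148. 156. 169.]
30 8 x [493. 495. 498.] y [150. 156. 162.]
```

View pics/s9.png

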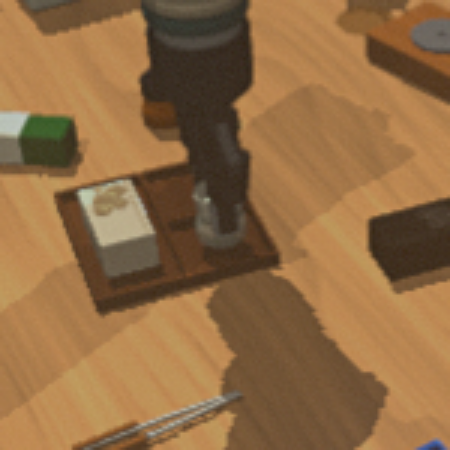

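The jar is over the right small bay (crop (218,225)); its near edges, x≈492 and y≈139, put it central. Set it down gently.

Request:
step_arm(
  plan=[
    {"dx": 0,"dy": 0,"dz": 0.02,"ax": 0,"ay": 0,"az": 0,"gripper": 0},
    {"dx": 0,"dy": 0,"dz": 0.015,"ax": 0,"ay": 0,"az": 0,"gripper": 0},
    {"dx": 0,"dy": 0,"dz": 0.005,"ax": 0,"ay": 0,"az": 0,"gripper": 0},
    {"dx": 0,"dy": 0,"dz": 0,"ax": 0,"ay": 0,"az": 0,"gripper": 0},
    {"dx": 0,"dy": 0,"dz": 0,"ax": 0,"ay": 0,"az": 0,"gripper": 0},
  ],
)

```text
clock: 27.58
eef_pos: [509.2, 161.5, 19.2]
tool_rot: [-3.141, 0.0, -0.145]
force: [-1.7, -0.7, 6.6]
width: 37.0
gripper_force: 61.0
```

Request:
step_arm(
  plan=[
    {"dx": 0,"dy": 0,"dz": 0,"ax": 0,"ay": 0,"az": 0,"gripper": 0.5},
    {"dx": 0,"dy": 0,"dz": 0,"ax": 0,"ay": 0,"az": 0,"gripper": 0.6},
    {"dx": 0,"dy": 0,"dz": 0,"ax": 0,"ay": 0,"az": 0,"gripper": 0.75},
    {"dx": 0,"dy": 0,"dz": 0,"ax": 0,"ay": 0,"az": 0,"gripper": 0.75},
    {"dx": 0,"dy": 0,"dz": 0,"ax": 0,"ay": 0,"az": 0,"gripper": 0.75},
    {"dx": 0,"dy": 0,"dz": -0.06,"ax": 0,"ay": 0,"az": 0,"gripper": 0.75},
    {"dx": 0,"dy": 0,"dz": -0.12,"ax": 0,"ay": 0,"az": 0,"gripper": 0.75},
    {"dx": 0,"dy": 0,"dz": -0.15,"ax": 0,"ay": 0,"az": 0,"gripper": 1},
    {"dx": 0,"dy": 0,"dz": -0.07,"ax": 0,"ay": 0,"az": 0,"gripper": 1},
    {"dx": 0,"dy": 0,"dz": 0,"ax": 0,"ay": 0,"az": 0,"gripper": 1},
  ],
)

```text
clock: 28.82
eef_pos: [510.8, 161.9, 141.4]
tool_rot: [-3.139, -0.004, -0.145]
force: [-0.4, -0.3, -0.3]
width: 85.3
gripper_force: 0.0
```

```bash
python3 go.py 654 -201 12 2.2
```

```text
t 28.82 pos [510.8 161.9 141.4] rpy [-179.86   -0.25   -8.29] w 85.3 gf 0.0
total az -0.117 /2 = -0.0583 | after turn dx,dy total [0.4306 1.227 ] /8 = [0.0538 0.1534] | dz total 0.431
```

Request:
step_arm(
  plan=[
    {"dx": 0,"dy": 0,"dz": 0,"ax": 0,"ay": 0,"az": -0.0583,"gripper": 1},
    {"dx": 0,"dy": 0,"dz": 0,"ax": 0,"ay": 0,"az": -0.0583,"gripper": 1},
    {"dx": 0.0538,"dy": 0.1534,"dz": 0,"ax": 0,"ay": 0,"az": 0,"gripper": 1},
    {"dx": 0.0538,"dy": 0.1534,"dz": 0,"ax": 0,"ay": 0,"az": 0,"gripper": 1},
    {"dx": 0.0538,"dy": 0.1534,"dz": 0,"ax": 0,"ay": 0,"az": 0,"gripper": 1},
    {"dx": 0.0538,"dy": 0.1534,"dz": 0,"ax": 0,"ay": 0,"az": 0,"gripper": 1},
    {"dx": 0.0538,"dy": 0.1534,"dz": 0,"ax": 0,"ay": 0,"az": 0,"gripper": 1},
    {"dx": 0.0538,"dy": 0.1534,"dz": 0,"ax": 0,"ay": 0,"az": 0,"gripper": 1},
    {"dx": 0.0538,"dy": 0.1534,"dz": 0,"ax": 0,"ay": 0,"az": 0,"gripper": 1},
    {"dx": 0.0538,"dy": 0.1534,"dz": 0,"ax": 0,"ay": 0,"az": 0,"gripper": 1},
    {"dx": 0,"dy": 0,"dz": 0.15,"ax": 0,"ay": 0,"az": 0,"gripper": 1},
    {"dx": 0,"dy": 0,"dz": 0.05,"ax": 0,"ay": 0,"az": 0,"gripper": 1},
    {"dx": 0,"dy": 0,"dz": 0,"ax": 0,"ay": 0,"az": 0,"gripper": 1},
    {"dx": 0,"dy": 0,"dz": 0,"ax": 0,"ay": 0,"az": 0,"gripper": 1},
  ],
)

```text
clock: 30.58
eef_pos: [653.5, -200.8, 80.0]
tool_rot: [3.141, -0.002, 0.04]
force: [0.2, -0.0, -0.4]
width: 85.8
gripper_force: 0.0
```

```bash
python3 go.py 654 -201 9 2.2; python3 - <<'E'
from meas import *
# check placed things
im=grab('side'); pc=cloud(im); R=lambda d:np.array([[np.cos(d),-np.sin(d)],[np.sin(d),np.cos(d)]])
from numpy import radians as r
hsv=cv2.cvtColor(im['color'],cv2.COLOR_RGB2HSV)
W=np.concatenate([(pc[...,:2]-[478.3,202])@R(r(-8.3)),pc[...,2:]],2); B=np.concatenate([(pc[...,:2]-[468,-195.7])@R(r(2.2)),pc[...,2:]],2)
for n,P,c,H in(('block',W,(-37,0),37),('jar',W,(37,-37),48),('rouge',B,(-37,0),37)):
    q=P[(np.abs(P[...,0]-c[0])<34)&(np.abs(P[...,1]-c[1])<60)&(np.abs(P[...,2]-H)<5)]
    print(n,len(q),rect(q) if len(q)>4 else '',np.median(q[:,2]))
E
```

```text
t 30.57 pos [ 653.5 -200.8   80. ] rpy [ 1.7998e+02 -1.0000e-01  2.2700e+00] w 85.8 gf 0.0
total az 0.001 /1 = 0.0008 | after turn dx,dy total [0.0015 0.0007] /1 = [0.0015 0.0007] | dz total 0.237
block 405 (array([-38.3,  -0.7]), 86.2, 45.6, 89.7) 36.75632528304493
jar 142 (array([ 37.8, -37.9]), 37.7, 36.0, 68.9) 47.500417584335196
rouge 665 (array([-38.8,  -1. ]), 78.4, 34.8, 89.7) 36.55529023475651
```

Block, jar and rouge bar all check out in position and height. Grip the wheel.

Request:
step_arm(
  plan=[
    {"dx": 0.0015,"dy": 0,"dz": 0.12,"ax": 0,"ay": 0,"az": 0,"gripper": 1},
    {"dx": 0,"dy": 0,"dz": 0.08,"ax": 0,"ay": 0,"az": 0,"gripper": 1},
    {"dx": 0,"dy": 0,"dz": 0.037,"ax": 0,"ay": 0,"az": 0,"gripper": 1},
    {"dx": 0,"dy": 0,"dz": 0,"ax": 0,"ay": 0,"az": 0,"gripper": 1},
    {"dx": 0,"dy": 0,"dz": 0,"ax": 0,"ay": 0,"az": 0,"gripper": 0.6},
    {"dx": 0,"dy": 0,"dz": 0,"ax": 0,"ay": 0,"az": 0,"gripper": 0.5},
    {"dx": 0,"dy": 0,"dz": 0,"ax": 0,"ay": 0,"az": 0,"gripper": 0.3},
    {"dx": 0,"dy": 0,"dz": 0,"ax": 0,"ay": 0,"az": 0,"gripper": 0},
    {"dx": 0,"dy": 0,"dz": 0,"ax": 0,"ay": 0,"az": 0,"gripper": 0},
    {"dx": 0,"dy": 0,"dz": 0,"ax": 0,"ay": 0,"az": 0,"gripper": 0},
  ],
)

```text
clock: 31.88
eef_pos: [654.1, -201.8, 9.2]
tool_rot: [3.141, -0.002, 0.038]
force: [-0.0, 0.7, 6.0]
width: 43.5
gripper_force: 61.5
```

```bash
python3 go.py 506.4 -231.3 120 2.2
```

```text
t 31.88 pos [ 654.1 -201.8    9.2] rpy [ 1.7996e+02 -1.4000e-01  2.2000e+00] w 43.5 gf 61.5
total az -0.000 /1 = -0.0000 | after turn dx,dy total [-0.4957  0.0792] /3 = [-0.1652  0.0264] | dz total -0.369
```

Request:
step_arm(
  plan=[
    {"dx": 0,"dy": 0,"dz": -0.08,"ax": 0,"ay": 0,"az": 0,"gripper": 0},
    {"dx": 0,"dy": 0,"dz": -0.12,"ax": 0,"ay": 0,"az": 0,"gripper": 0},
    {"dx": 0,"dy": 0,"dz": -0.1,"ax": 0,"ay": 0,"az": 0,"gripper": 0},
    {"dx": -0.124,"dy": 0.0198,"dz": 0,"ax": 0,"ay": 0,"az": 0,"gripper": 0},
    {"dx": -0.124,"dy": 0.0198,"dz": 0,"ax": 0,"ay": 0,"az": 0,"gripper": 0},
    {"dx": -0.124,"dy": 0.0198,"dz": 0,"ax": 0,"ay": 0,"az": 0,"gripper": 0},
    {"dx": -0.124,"dy": 0.0198,"dz": 0,"ax": 0,"ay": 0,"az": 0,"gripper": 0},
    {"dx": 0,"dy": 0,"dz": 0,"ax": 0,"ay": 0,"az": 0,"gripper": 0},
    {"dx": 0,"dy": 0,"dz": 0.13,"ax": 0,"ay": 0,"az": 0,"gripper": 0},
    {"dx": 0,"dy": 0,"dz": 0.1,"ax": 0,"ay": 0,"az": 0,"gripper": 0},
    {"dx": 0,"dy": 0,"dz": 0.03,"ax": 0,"ay": 0,"az": 0,"gripper": 0},
    {"dx": 0,"dy": 0,"dz": 0,"ax": 0,"ay": 0,"az": 0,"gripper": 0},
    {"dx": 0,"dy": 0,"dz": 0,"ax": 0,"ay": 0,"az": 0,"gripper": 0},
  ],
)

```text
clock: 33.5
eef_pos: [506.3, -231.3, 20.7]
tool_rot: [3.141, -0.002, 0.039]
force: [-0.2, 1.1, 0.9]
width: 43.8
gripper_force: 61.1
```

```bash
python3 go.py 506.4 -231.3 12 2.2
```

```text
t 33.5 pos [ 506.3 -231.3   20.7] rpy [ 1.7995e+02 -1.2000e-01  2.2100e+00] w 43.8 gf 61.1
total az 0.000 /1 = 0.0001 | after turn dx,dy total [0.0002 0.    ] /1 = [0.0002 0.    ] | dz total 0.029
```

Request:
step_arm(
  plan=[
    {"dx": 0,"dy": 0,"dz": 0.02,"ax": 0,"ay": 0,"az": 0,"gripper": 0},
    {"dx": 0,"dy": 0,"dz": 0.01,"ax": 0,"ay": 0,"az": 0,"gripper": 0},
    {"dx": 0,"dy": 0,"dz": 0,"ax": 0,"ay": 0,"az": 0,"gripper": 0},
    {"dx": 0,"dy": 0,"dz": 0,"ax": 0,"ay": 0,"az": 0,"gripper": 0},
  ],
)

```text
clock: 34.0
eef_pos: [505.7, -231.1, 12.2]
tool_rot: [3.141, -0.001, 0.038]
force: [-1.5, 1.3, 12.6]
width: 43.6
gripper_force: 62.5
```

Floor contact. Release, rise, and go to the cone.

Request:
step_arm(
  plan=[
    {"dx": 0,"dy": 0,"dz": 0,"ax": 0,"ay": 0,"az": 0,"gripper": 0.75},
    {"dx": 0,"dy": 0,"dz": 0,"ax": 0,"ay": 0,"az": 0,"gripper": 0.75},
    {"dx": 0,"dy": 0,"dz": 0,"ax": 0,"ay": 0,"az": 0,"gripper": 0.75},
    {"dx": 0,"dy": 0,"dz": 0,"ax": 0,"ay": 0,"az": 0,"gripper": 0.75},
    {"dx": 0,"dy": 0,"dz": -0.08,"ax": 0,"ay": 0,"az": 0,"gripper": 0.75},
    {"dx": 0,"dy": 0,"dz": -0.15,"ax": 0,"ay": 0,"az": 0,"gripper": 1},
    {"dx": 0,"dy": 0,"dz": -0.15,"ax": 0,"ay": 0,"az": 0,"gripper": 1},
    {"dx": 0,"dy": 0,"dz": 0,"ax": 0,"ay": 0,"az": 0,"gripper": 1},
    {"dx": 0,"dy": 0,"dz": 0,"ax": 0,"ay": 0,"az": 0,"gripper": 1},
  ],
)

```text
clock: 35.12
eef_pos: [504.9, -230.7, 124.3]
tool_rot: [-3.141, 0.001, 0.038]
force: [0.1, -0.3, -0.1]
width: 85.4
gripper_force: 0.0
```

```bash
python3 go.py 646.5 -77 90 2.2
```

```text
t 35.12 pos [ 504.9 -230.7  124.3] rpy [-1.7998e+02  3.0000e-02  2.2000e+00] w 85.4 gf 0.0
total az 0.000 /1 = 0.0000 | after turn dx,dy total [ 0.4915 -0.4938] /4 = [ 0.1229 -0.1235] | dz total 0.114
```

Request:
step_arm(
  plan=[
    {"dx": 0.1229,"dy": -0.1235,"dz": 0,"ax": 0,"ay": 0,"az": 0,"gripper": 1},
    {"dx": 0.1229,"dy": -0.1235,"dz": 0,"ax": 0,"ay": 0,"az": 0,"gripper": 1},
    {"dx": 0.1229,"dy": -0.1235,"dz": 0,"ax": 0,"ay": 0,"az": 0,"gripper": 1},
    {"dx": 0.1229,"dy": -0.1235,"dz": 0,"ax": 0,"ay": 0,"az": 0,"gripper": 1},
    {"dx": 0,"dy": 0,"dz": 0.1,"ax": 0,"ay": 0,"az": 0,"gripper": 1},
    {"dx": 0,"dy": 0,"dz": 0,"ax": 0,"ay": 0,"az": 0,"gripper": 1},
    {"dx": 0,"dy": 0,"dz": 0,"ax": 0,"ay": 0,"az": 0,"gripper": 1},
  ],
)

```text
clock: 36.0
eef_pos: [646.1, -78.4, 94.1]
tool_rot: [3.141, 0.002, 0.037]
force: [0.6, 0.7, -0.2]
width: 85.3
gripper_force: 0.0
```

```bash
python3 go.py 646.5 -77 14 2.2
```

```text
t 36.0 pos [646.1 -78.4  94.1] rpy [1.7996e+02 1.0000e-01 2.1100e+00] w 85.3 gf 0.0
total az -0.001 /1 = -0.0010 | after turn dx,dy total [ 0.0015 -0.0048] /1 = [ 0.0015 -0.0048] | dz total 0.267
```

Request:
step_arm(
  plan=[
    {"dx": 0.0015,"dy": -0.0048,"dz": 0.1,"ax": 0,"ay": 0,"az": 0,"gripper": 1},
    {"dx": 0,"dy": 0,"dz": 0.1,"ax": 0,"ay": 0,"az": 0,"gripper": 1},
    {"dx": 0,"dy": 0,"dz": 0.067,"ax": 0,"ay": 0,"az": 0,"gripper": 1},
    {"dx": 0,"dy": 0,"dz": 0,"ax": 0,"ay": 0,"az": 0,"gripper": 1},
    {"dx": 0,"dy": 0,"dz": 0,"ax": 0,"ay": 0,"az": 0,"gripper": 0.55},
    {"dx": 0,"dy": 0,"dz": 0,"ax": 0,"ay": 0,"az": 0,"gripper": 0.45},
    {"dx": 0,"dy": 0,"dz": 0,"ax": 0,"ay": 0,"az": 0,"gripper": 0.4},
    {"dx": 0,"dy": 0,"dz": 0,"ax": 0,"ay": 0,"az": 0,"gripper": 0.35},
    {"dx": 0,"dy": 0,"dz": 0,"ax": 0,"ay": 0,"az": 0,"gripper": 0.3},
    {"dx": 0,"dy": 0,"dz": 0,"ax": 0,"ay": 0,"az": 0,"gripper": 0.2},
    {"dx": 0,"dy": 0,"dz": 0,"ax": 0,"ay": 0,"az": 0,"gripper": 0},
    {"dx": 0,"dy": 0,"dz": 0,"ax": 0,"ay": 0,"az": 0,"gripper": 0},
  ],
)

```text
clock: 37.5
eef_pos: [647.7, -75.9, 15.5]
tool_rot: [3.141, -0.001, 0.038]
force: [-0.5, 0.5, 5.1]
width: 26.0
gripper_force: 58.5
```

```bash
python3 go.py 503.6 -157.3 110 2.2
```

```text
t 37.5 pos [647.7 -75.9  15.5] rpy [ 1.7999e+02 -5.0000e-02  2.1900e+00] w 26.0 gf 58.5
total az -0.000 /1 = -0.0001 | after turn dx,dy total [-0.4905  0.2528] /4 = [-0.1226  0.0632] | dz total -0.315
```

Request:
step_arm(
  plan=[
    {"dx": 0,"dy": 0,"dz": -0.08,"ax": 0,"ay": 0,"az": 0,"gripper": 0},
    {"dx": 0,"dy": 0,"dz": -0.12,"ax": 0,"ay": 0,"az": 0,"gripper": 0},
    {"dx": 0,"dy": 0,"dz": -0.115,"ax": 0,"ay": 0,"az": 0,"gripper": 0},
    {"dx": -0.1226,"dy": 0.0632,"dz": 0,"ax": 0,"ay": 0,"az": 0,"gripper": 0},
    {"dx": -0.1226,"dy": 0.0632,"dz": 0,"ax": 0,"ay": 0,"az": 0,"gripper": 0},
    {"dx": -0.1226,"dy": 0.0632,"dz": 0,"ax": 0,"ay": 0,"az": 0,"gripper": 0},
    {"dx": -0.1226,"dy": 0.0632,"dz": 0,"ax": 0,"ay": 0,"az": 0,"gripper": 0},
    {"dx": 0,"dy": 0,"dz": 0,"ax": 0,"ay": 0,"az": 0,"gripper": 0},
    {"dx": 0,"dy": 0,"dz": 0.13,"ax": 0,"ay": 0,"az": 0,"gripper": 0},
    {"dx": 0,"dy": 0,"dz": 0.1,"ax": 0,"ay": 0,"az": 0,"gripper": 0},
    {"dx": 0,"dy": 0,"dz": 0.03,"ax": 0,"ay": 0,"az": 0,"gripper": 0},
    {"dx": 0,"dy": 0,"dz": 0,"ax": 0,"ay": 0,"az": 0,"gripper": 0},
    {"dx": 0,"dy": 0,"dz": 0,"ax": 0,"ay": 0,"az": 0,"gripper": 0},
  ],
)

```text
clock: 39.12
eef_pos: [504.3, -157.3, 32.0]
tool_rot: [3.141, -0.002, 0.039]
force: [0.8, 0.2, 0.1]
width: 26.0
gripper_force: 58.9
```

```bash
python3 go.py 503.6 -157.3 18.5 2.2; python3 -c "
from h import *
cv2.imwrite('pics/s10.png',cv2.resize(grab('side')['color'][210:360,260:410],(450,450))[:,:,::-1])"
```

```text
t 39.12 pos [ 504.3 -157.3   32. ] rpy [ 1.7997e+02 -1.1000e-01  2.2100e+00] w 26.0 gf 58.9
total az 0.000 /1 = 0.0001 | after turn dx,dy total [-0.0022 -0.    ] /1 = [-0.0022 -0.    ] | dz total 0.045
```

View pics/s10.png

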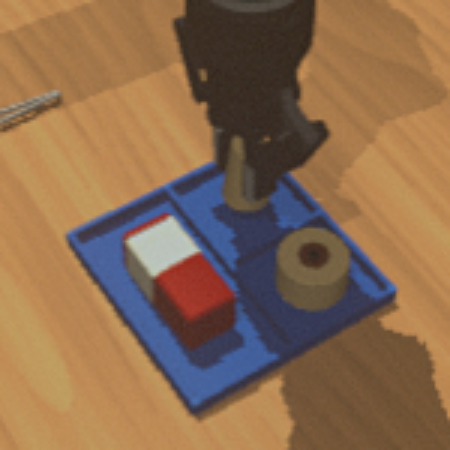

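The cone hangs upright over its bay (crop (245,180)); the wheel lies flat in the other (313,265), the bar flat in the long bay. Set the cone down.

Request:
step_arm(
  plan=[
    {"dx": -0.002,"dy": 0,"dz": 0.025,"ax": 0,"ay": 0,"az": 0,"gripper": 0},
    {"dx": 0,"dy": 0,"dz": 0.015,"ax": 0,"ay": 0,"az": 0,"gripper": 0},
    {"dx": 0,"dy": 0,"dz": 0.006,"ax": 0,"ay": 0,"az": 0,"gripper": 0},
    {"dx": 0,"dy": 0,"dz": 0,"ax": 0,"ay": 0,"az": 0,"gripper": 0},
    {"dx": 0,"dy": 0,"dz": 0,"ax": 0,"ay": 0,"az": 0,"gripper": 0},
  ],
)

```text
clock: 39.8
eef_pos: [502.6, -157.2, 18.4]
tool_rot: [-3.142, -0.0, 0.038]
force: [-2.1, 1.3, 13.3]
width: 25.9
gripper_force: 61.1
```

Request:
step_arm(
  plan=[
    {"dx": 0,"dy": 0,"dz": 0,"ax": 0,"ay": 0,"az": 0,"gripper": 0.4},
    {"dx": 0,"dy": 0,"dz": 0,"ax": 0,"ay": 0,"az": 0,"gripper": 0.55},
    {"dx": 0,"dy": 0,"dz": 0,"ax": 0,"ay": 0,"az": 0,"gripper": 0.55},
    {"dx": 0,"dy": 0,"dz": 0,"ax": 0,"ay": 0,"az": 0,"gripper": 0.55},
    {"dx": 0,"dy": 0,"dz": -0.06,"ax": 0,"ay": 0,"az": 0,"gripper": 0.55},
    {"dx": 0,"dy": 0,"dz": -0.12,"ax": 0,"ay": 0,"az": 0,"gripper": 0.55},
    {"dx": 0,"dy": 0,"dz": -0.2,"ax": 0,"ay": 0,"az": 0,"gripper": 1},
    {"dx": 0,"dy": 0,"dz": -0.2,"ax": 0,"ay": 0,"az": 0,"gripper": 1},
    {"dx": 0.1,"dy": 0.15,"dz": 0,"ax": 0,"ay": 0,"az": 0,"gripper": 1},
    {"dx": 0.1,"dy": 0.15,"dz": 0,"ax": 0,"ay": 0,"az": 0,"gripper": 1},
    {"dx": 0.1,"dy": 0.15,"dz": 0,"ax": 0,"ay": 0,"az": 0,"gripper": 1},
    {"dx": 0,"dy": 0.15,"dz": 0,"ax": 0,"ay": 0,"az": 0,"gripper": 1},
    {"dx": 0,"dy": 0,"dz": 0,"ax": 0,"ay": 0,"az": 0,"gripper": 1},
    {"dx": 0,"dy": 0,"dz": 0,"ax": 0,"ay": 0,"az": 0,"gripper": 1},
    {"dx": 0,"dy": 0,"dz": 0,"ax": 0,"ay": 0,"az": 0,"gripper": 1},
  ],
)

```text
clock: 41.68
eef_pos: [599.9, -331.6, 191.8]
tool_rot: [-3.14, -0.001, 0.041]
force: [-0.4, -0.5, -0.4]
width: 85.1
gripper_force: 0.0
```

```bash
python3 - <<'E'
from meas import *
R=lambda d:np.array([[np.cos(d),-np.sin(d)],[np.sin(d),np.cos(d)]]); r=np.radians
print(ctrl.read_state()['eef_pos'])
for nm in('side','top'):
    im=grab(nm,'end_'+nm+'.png'); pc=cloud(im)
    W=np.concatenate([(pc[...,:2]-[478.3,202])@R(r(-8.3)),pc[...,2:]],2); B=np.concatenate([(pc[...,:2]-[468,-195.7])@R(r(2.2)),pc[...,2:]],2)
    for n,P,c,H,e in(('block',W,(-37,0),37,60),('jar',W,(37,-37),48,34),('rouge',B,(-37,0),37,60),('wheel',B,(37,-37),31,34),('cone',B,(37,37),53,34)):
        q=P[(np.abs(P[...,0]-c[0])<34)&(np.abs(P[...,1]-c[1])<e)&(np.abs(P[...,2]-H)<5)]
        print(nm,n,len(q),(rect(q),np.median(q[:,2]).round(1)) if len(q)>4 else '')
    S=dict(top=dict(char=((262,204),34),green=((150,289),34),djar=((154,243),45)),side=dict(char=((341,185),34),green=((210,154),34),djar=((254,138),45)))[nm]
    for k,(uv,H) in S.items(): print(nm,k,obj(im,pc,uv,H))
E
```

```text
[ 599.88661562 -331.58022292  191.82181734]
side block 407 ((array([-38.5,  -1.5]), 82.5, 45.4, 89.4), np.float64(37.0))
side jar 142 ((array([ 37.9, -37.3]), 39.9, 35.9, 73.0), np.float64(47.3))
side rouge 666 ((array([-38.5,  -0.7]), 80.2, 34.5, 89.6), np.float64(36.4))
side wheel 397 ((array([ 37.1, -36.7]), 44.6, 43.1, 55.2), np.float64(30.5))
side cone 90 ((array([35.9, 36.1]), 20.5, 20.5, 18.7), np.float64(52.4))
side char (array([643.3,  65.9]), 82.6, 53.1, -8.7, np.int32(454), array([643.1,  66.3]), 33.5)
side green (array([420.4, 364.1]), 82.2, 46.6, -31.6, np.int32(281), array([421. , 363.5]), 33.8)
side djar (array([547.4, 354.3]), 47.1, 35.4, 65.3, np.int32(113), array([547.7, 355.3]), 45.0)
top block 485 ((array([-37.3,   0.2]), 80.3, 44.9, -89.9), np.float64(36.8))
top jar 159 ((array([ 38.7, -35.7]), 36.3, 35.1, 52.4), np.float64(47.4))
top rouge 116 ((array([-36. ,  25.5]), 37.1, 28.8, -4.6), np.float64(37.1))
top wheel 184 ((array([ 41.9, -35.3]), 43.5, 39.2, -88.5), np.float64(31.2))
top cone 57 ((array([36.7, 37.7]), 21.2, 21.0, 86.3), np.float64(52.4))
top char (array([647.3,  70.8]), 81.9, 45.4, -8.1, np.int32(490), array([647.5,  70.6]), 34.2)
top green (array([422.3, 368.5]), 81.4, 39.3, -36.5, np.int32(433), array([422.2, 368.5]), 33.7)
top djar (array([549.3, 359.8]), 37.5, 34.9, 88.4, np.int32(162), array([549.6, 359.8]), 44.5)
```

View pics/end_side.png

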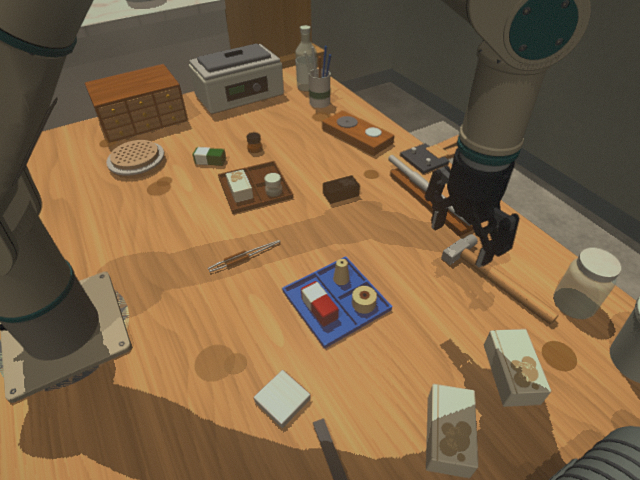

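Block and jar sit in the wooden tray (255,187); bar, wheel and cone in the blue tray (336,300), all centred at floor height. The three unwanted things have not moved. Handing in.

```bash
python3 -c "
from cell import ctrl
print(ctrl.finish_job())"
```

```text
the job is handed in; nothing more can be done
None
```

Both kits are made up and the job was handed in at about 42 s; the last pictures showed all five items flat or upright in their bays and the three unwanted things where they started, but `finish_job` returned no verdict.

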